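Check the lacquer with a coating gauge

TASK

Clear the tealight holder off the marked ring on the pale lacquered plinth and stand it on the credenza midway between the ring dish and the compact mirror, setting it down rather than dropping it. Then take the grey coating gauge from the turntable and hold it upright with its tip inside the black ring, the wide faces of its handle parallel to the line of the two black strips, pressing gently so that the sprung tip is about half in, and finish while still holding it there, not letting go. Leave the dish and compact where they are and knock nothing over.

Things in the scene. Friction and masses are not known exactly. Their poses are not given: they have to be found in the camera images.
- plinth: Low pale grey lacquered plinth, 160 (x) x 130 (y) x 12 mm high, fixed. Origin at the centre of its underside. On its top, paper-thin: a black ring (24 mm outside, 18 mm inside diameter) at the centre and two black strips 4 mm wide, in one line with the ring along the plinth's x axis, from 34 to 72 mm either side of the centre.
- mark (a point): Centre of the black ring on the plinth's top, 12 mm above the credenza top. At the start the tealight holder stands on it.
- tealight: Empty clear glass tealight holder: straight-sided cup, 54 mm diameter, 60 mm high, wall 4 mm, 110 to 230 g. Origin at the centre of its underside, z up. Starts upright on the plinth, over the ring.
- dish: White ceramic ring dish, 90 mm across the rim, 22 mm high, loose on the credenza. Origin at the centre of its underside. The compact lies on its x axis line, either at its +x or its -x side; its centre is 210 to 240 mm from the dish's centre.
- compact: Closed round aluminium compact mirror, 70 mm diameter, 14 mm thick, lying flat and loose. Origin at the centre of its underside.
- turntable: Clear acrylic disc, 190 mm dia., top 26 mm above the credenza top, turning with slight friction on a fixed foot. Origin: foot centre, on the credenza top. On it, 55 mm from the axis: an upright pocket for the gauge (outside 35 radially x 51 mm, rim 77 mm above the credenza top, 1.5 mm play round the handle) and, 90, 180 and 270 degrees from it, sockets with lipsticks.
- gauge: Coating gauge, 140 g: grey handle 24 (x) x 40 (y) x 80 (z) mm, dark display on the +x wide face. Origin: centre of the handle's underside, z up the handle. Below: black neck 16 mm dia., 10 mm long, then a sprung steel tip 8 mm dia. ending 24 mm below the origin. Starts upright in the turntable's pocket, origin 54 mm above the credenza top, x radially outward, lowest 23 mm of handle in the pocket.
- nose (a point): End of the gauge's sprung tip, on the gauge's z axis.
- gauge_tip (a joint): How far the gauge's tip is pressed in, in m: 0 fully out, 0.014 fully in. Spring: about 0.75 N to start moving, then 0.25 N per mm (about 4 N fully in).
- perfume: Amber glass perfume bottle, 36 x 56 mm, 108 mm high, upright; a bystander. Origin at the centre of its underside.
- lipstick0: Black plastic lipstick tube, 19 mm diameter, 70 mm tall, upright in a socket on the turntable, foot 26 mm above the credenza top; a bystander. Origin at the centre of its underside.
- lipstick1: Black plastic lipstick tube, 19 mm diameter, 74 mm tall, upright in a socket on the turntable, foot 26 mm above the credenza top; a bystander. Origin at the centre of its underside.
- lipstick2: Black plastic lipstick tube, 19 mm diameter, 78 mm tall, upright in a socket on the turntable, foot 26 mm above the credenza top; a bystander. Origin at the centre of its underside.

How it is judged (in metres and radians):
On the way:
1. the tealight holder stands released between dish and compact (horizontal distance between tealight and dish below 0.132 m and horizontal distance between tealight and compact below 0.132 m and y of tealight in the frame of dish between -0.028 and 0.028 m and height (world z) of tealight below 0.006 m and angle between tealight's own z axis and vertical below 0.1 rad and linear speed of tealight below 0.02 m/s and contact force between the fingers and tealight below 0.05 N), for 0.2 s.
At the end, for the whole second after the job is handed in: Holder upright on the credenza, released, within 132 mm of dish and compact centres and 28 mm of their line; gauge held still, within 0.12 rad of upright and 0.17 rad of the strips, nose within 6 mm of the ring centre, tip in 3 to 11.5 mm, 0.5 to 6 N on the plinth (all of step 1 and horizontal distance between nose and mark below 0.006 m and angle between gauge's own z axis and vertical below 0.12 rad and angle between the y axis of gauge and the x axis of plinth, either way round below 0.17 rad and value of joint gauge_tip between 0.003 and 0.0115 m and contact force between gauge and plinth between 0.5 and 6 N and contact force between the fingers and gauge above 1 N and linear speed of gauge below 0.02 m/s); the arm keeps its last pose, push and grip.
It fails at once if the gauge is pushed hard onto the plinth (over 15 N) (contact force between gauge and plinth above 15 N).
It fails at once if the tealight holder is tipped over (angle between tealight's own z axis and vertical above 0.6 rad).
It fails at once if the tealight holder is dropped (linear speed of tealight above 0.5 m/s and contact force between the fingers and tealight below 0.05 N).
It fails at once if the dish or compact is shifted by more than 20 mm (distance of any of dish, compact from where it was at the start of the episode above 0.02 m).
It fails at once if a lipstick or the perfume bottle is knocked over (angle between any of lipstick0, lipstick1, lipstick2, perfume's own z axis and vertical above 0.6 rad).
It also fails if it takes over 58 s, if anything falls off the work surface, if the arm or the gripper's body presses on something with over 40 N, if the wrist force passes 120 N, or if a joint passes its speed limit or range.

ROBOT

A 6-joint arm with a two-finger parallel gripper is mounted at the origin on the work surface. World frame = base frame: x ahead of the robot, y to its left, z up, the work surface at z = 0. Lengths are in mm, angles in rad, forces in N, time in s.
With the tool pointing down it reaches from about 275 to 725 mm from the base axis. Payload 5.6 kg.
Tool frame: the origin (TCP) lies midway between the tips of the shut fingers; the grasp point (between the pads) lies 19 mm behind it; x points along the fingers, y is the direction in which the jaws open and shut, and the axes are right-handed (so a half turn about x gives the same grasp; the last joint's range is limited). The gripper opens to 85 mm and grips with 20 to 120 N. Pads are 22 mm wide; open, the fingers measure 114 mm over their backs; the gripper's body (76 mm by 85 mm) begins 54 mm behind the grasp point. The pads swing forward as they close: fully open they stand 13 mm farther back than shut.
Start: joints at [1.476, 0.255, 0.108, 0, -1.424, -0.285], TCP at [203.877, 510.81, 231.283] pointing down, gripper open.
Joint ranges: [-2.95, 2.95], [-1.21, 1.97], [-1.09, 1.5], [-2.87, 1.71], [-2.94, -0.07], [-3.05, 3.05]. Speed limits (rad/s): [2.57, 2.57, 3.14, 3.14, 3.14, 3.14].

INTERFACE

Orientations are given as [roll, pitch, yaw] about the fixed x, y, z axes, in that order (R = Rz(yaw) Ry(pitch) Rx(roll)).
In Python, from station import r, optics, job, nets gives the robot as it stands.
- The arm moves only by the tool apply_moves, never from a script. Its argument "plan" is a list of rows, each an object of numbers: "x", "y", "z": the shift along the tool's x, y, z in cm; "twist": the turn about the tool's x in rad; "gripper": the finger opening in cm, from 0 to 8.54. A call has 1 to 8 rows; each row shifts and turns the commanded pose from where the row before left it, along the tool's axes as they then stand; what a row does not reach is not made up. A row lasts 1/10 s, in which the tool goes at most 50 mm and 8.59 degrees, less where a joint would pass 70% of its speed; a pose out of reach is approached as far as the arm can. A call is refused whole if a number of a shift passes 5 or a number of a turn 0.15, either way. A call with a gripper value outside its range is refused whole. The fingers move at their own pace and stop on an object; the grip force is fixed at half the most. Time passes only in rows, so rows that do not move let the fingers close. It gives the time, the measured TCP pose, the force and the opening at its end, in the units of the state.
- r.sense(): the state, without advancing time (a new reading comes with each control period).
- optics.read_camera(name): name is "scene" or "top"; returns the picture (384x512x3 uint8, red, green, blue); there is no depth.
- optics.camera_info(name): a dict with "fovy" (degrees; the focal length in pixels is half the picture's height over the tangent of half this angle, whatever the lens; pixels are square), "cx", "cy" (the principal point, pixels), "k1" (the pictures are not rectified: a ray, as slopes to the right and down, at radius r is drawn at 1 + k1 r^2 times it, then the intrinsics apply), "rvec" (rotation vector, rad) and "tvec" (3), from world to camera coordinates, as OpenCV has them. Camera axes: x right, y down, z forward; pixel columns grow to the right and rows downward; lengths in mm; the calibration is good to about 2 mm. A picture is of the moment at which its call begins. camera_info takes no time and is no camera call.
- job.hand_in(): hands the job in, once; it reports no verdict.
Trained networks look in the newest picture that a camera, given by its name, has taken for a name from the list of things; names that differ only in an ending like _2 or _b are one class to them, and where a whole thing is asked for, a point or a joint stands for the part that bears it (a point fixed in the world has none). Each returns a list of dicts, best first, with "score" (0 to 1); they miss things now and then, are a little off and sometimes report something else, mostly with a low value. They report only what shows in the picture. A call takes as long as a camera call.
- nets.recognise(target, camera): "bbox" ([left, top, right, bottom] in pixels, round what is visible of it).
The state is a dict: "time": time; "joint_positions": joint angles; "dq": joint speeds; "joint_torque": joint torques, N m; "tcp_pos": TCP position; "tool_rot": TCP orientation; "wrist_force": force on the tool from outside, world axes, zero at the start; "moment": the same for the moment, N m; "grip_width": finger opening in mm.
Only numpy, scipy, OpenCV 4.12 (cv2) and the standard library are available. Lean on these libraries where they do the work, as an engineer would, in place of code of your own. Each camera call takes 0.05 s, during which the arm holds its last target.

## Working session

There is one attempt and no reset: what is moved stays moved. The work goes in short steps, Python scripts to look and compute and a tool call to move; the robot and the scene stay as the last step left them, time stands still between calls to the robot, and variables do not carry over. Pictures are saved under pics/ and viewed, and the job is handed in when it is done.

Besides the shell and the picture viewer there is one more tool, called after "Emit:" as name([rows], argument=value, ...), one row to a line, values as JSON. apply_moves: Moves the arm, as the interface text tells. Its arguments: {"type":"object","properties":{"plan":{"type":"array"}},"required":["plan"]}

```bash
ls; mkdir -p pics
python3 - <<'E'
from station import r, optics, job, nets
import cv2
print(r.sense())
for c in("scene","top"):
    im=optics.read_camera(c); cv2.imwrite(f"pics/{c}0.png",im[:,:,::-1]); print(c,optics.camera_info(c))
    for t in ["plinth","tealight","dish","compact","turntable","gauge","perfume"]:
        print(t,[(round(d['score'],2),[round(v,1) for v in d['bbox']]) for d in nets.recognise(t,c)[:2]])
E
```

```text
pics
{'time': 0.0, 'joint_positions': array([ 1.47560760e+00,  2.55740645e-01,  1.06988411e-01, -5.01023903e-04,
       -1.42390982e+00, -2.84599424e-01]), 'dq': array([ 1.19781698e-03,  1.65919363e-04,  5.55430959e-04,  1.27463238e-03,
        8.67969532e-05, -3.14824642e-04]), 'joint_torque': array([-4.51161286e-04, -3.86628985e+01,  2.37942767e+01,  5.36508545e+00,
       -6.08128335e-03, -3.24197458e-06]), 'tcp_pos': array([203.6495067 , 510.3586973 , 230.38876364]), 'tool_rot': array([ 1.5958154,  1.5688659, -1.9256392]), 'wrist_force': array([-0.17827651,  0.63396663,  0.23615206]), 'moment': array([ 0.04773442, -0.02462293,  0.03887319]), 'grip_width': 85.32199255422894}
scene {'fovy': 46.56669557627254, 'cx': 252.85409363153505, 'cy': 188.76656368479752, 'k1': -0.10305794845893694, 'rvec': array([ 2.16901869,  0.61690584, -0.30504238]), 'tvec': array([-509.35673609, -165.36637685, 1441.13686945])}
plinth [(0.66, [178.0, 164.8, 245.8, 200.8])]
tealight [(0.93, [200.2, 162.8, 217.3, 188.6]), (0.54, [316.7, 136.0, 339.8, 152.5])]
dish [(0.9, [244.1, 118.7, 272.4, 135.6]), (0.59, [95.3, 227.0, 105.9, 251.7])]
compact [(0.53, [317.4, 134.9, 338.3, 152.2])]
turntable [(0.83, [88.1, 222.4, 170.4, 286.7])]
gauge [(0.64, [105.2, 231.7, 133.0, 255.8])]
perfume [(0.58, [253.0, 218.4, 274.1, 266.2])]
top {'fovy': 55.917728609068966, 'cx': 251.8429262951224, 'cy': 188.2756995100353, 'k1': 0.02887471076919568, 'rvec': array([ 2.10937503, -2.16011959,  0.1673801 ]), 'tvec': array([   2.67755404,  611.07154391, 1120.49486467])}
plinth [(0.74, [228.2, 204.4, 281.4, 265.7])]
tealight [(0.78, [245.0, 228.2, 261.3, 243.6])]
dish [(0.97, [137.1, 238.2, 165.8, 264.8])]
compact [(0.58, [133.7, 165.9, 153.2, 191.0])]
turntable [(0.76, [322.4, 200.3, 379.6, 256.9])]
gauge [(0.61, [366.9, 213.9, 385.7, 222.1])]
perfume [(0.62, [285.7, 144.2, 305.1, 160.6])]
```

Run:
```python
import cv2
a=cv2.imread('pics/scene0.png');b=cv2.imread('pics/top0.png')
cv2.imwrite('pics/s1.png',cv2.resize(a[100:300,70:360],(798,550),interpolation=cv2.INTER_CUBIC))
cv2.imwrite('pics/t1.png',cv2.resize(b[120:300,120:400],(800,514),interpolation=cv2.INTER_CUBIC))
```

```text
(no output)
```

View pics/s1.png

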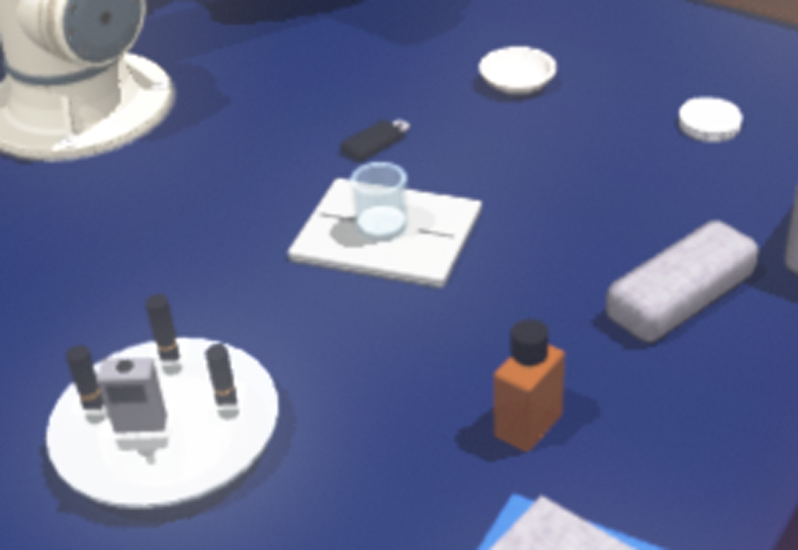

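View pics/t1.png

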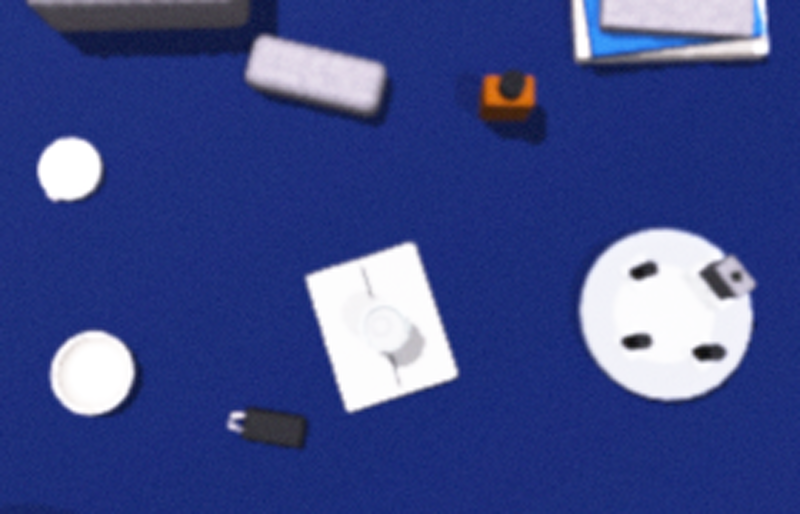

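View pics/top0.png

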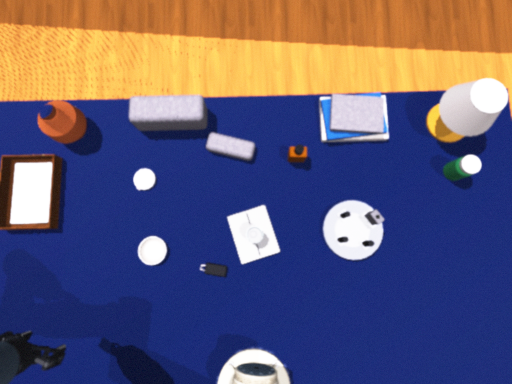

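```bash
cat > h.py <<'E'
import numpy as np, cv2
from scipy.spatial.transform import Rotation as Ro
from station import r, optics, job, nets
class Cam:
    def __init__(s,n):
        i=optics.camera_info(n); s.R=Ro.from_rotvec(i['rvec']).as_matrix(); s.t=np.array(i['tvec']); s.f=192/np.tan(np.radians(i['fovy']/2)); s.c=np.array([i['cx'],i['cy']]); s.k=i['k1']
    def proj(s,P):
        q=np.atleast_2d(P)@s.R.T+s.t; m=q[:,:2]/q[:,2:]; return m*(1+s.k*(m**2).sum(1,keepdims=True))*s.f+s.c
    def ray(s,uv,z):
        d=(np.atleast_2d(uv).astype(float)-s.c)/s.f; m=d.copy()
        for _ in range(20): m=d/(1+s.k*(m**2).sum(1,keepdims=True))
        v=np.c_[m,np.ones(len(m))]@s.R; o=-s.R.T@s.t; return o+v*((z-o[2])/v[:,2:])
S=Cam('scene');T=Cam('top')
E
python3 - <<'E'
from h import *
for n,C,boxes in (('top',T,dict(plinth=(222,200,286,270),dish=(134,234,170,268),compact=(130,163,158,194),tt=(318,196,390,264))),('scene',S,dict(plinth=(172,160,250,206),dish=(238,114,278,138),compact=(312,130,345,155),tt=(80,215,176,290)))):
    im=cv2.imread(f'pics/{n}0.png').astype(int)
    for k,(a,b,c,d) in boxes.items():
        m=(im[b:d,a:c,2]>105).astype(np.uint8)
        cs,_=cv2.findContours(m,cv2.RETR_EXTERNAL,cv2.CHAIN_APPROX_NONE); c_=max(cs,key=cv2.contourArea); h=cv2.convexHull(c_)
        if k=='plinth':
            q=cv2.approxPolyN(h,4).reshape(-1,2)+[a,b]; P=C.ray(q,12); print(n,k,q.tolist(),P[:,:2].round().tolist(),P[:,:2].mean(0).round(1), [np.linalg.norm(P[i]-P[i-1]).round() for i in range(4)],[np.degrees(np.arctan2(*(P[i]-P[i-1])[1::-1])).round(1) for i in range(4)])
        else:
            z=dict(dish=22,compact=12,tt=26)[k]; P=C.ray(c_.reshape(-1,2)+[a,b],z)[:,:2].astype(np.float32)
            (x,y),rad=cv2.minEnclosingCircle(P); e=cv2.fitEllipse(P); print(n,k,round(x,1),round(y,1),'r',round(rad,1),'ell',[np.round(v,1) for v in e])
E
```

```text
top plinth [[281, 252], [241, 265], [226, 216], [265, 204]] [[406.0, -101.0], [367.0, 29.0], [527.0, 76.0], [563.0, -54.0]] [465.7 -12.7] [np.float64(165.0), np.float64(136.0), np.float64(166.0), np.float64(135.0)] [np.float64(-163.3), np.float64(106.3), np.float64(16.3), np.float64(-74.2)]
top dish 421.6 314.9 r 47.4 ell [array([421.9, 314.8]), array([91.7, 92.3]), np.float64(176.8)]
top compact 657.1 349.7 r 39.6 ell [array([658.4, 349.5]), array([73.6, 75.1]), np.float64(51.3)]
top tt 475.9 -337.5 r 101.1 ell [array([ 473.9, -334.7]), array([189.4, 195.1]), np.float64(24.7)]
scene plinth [[246, 173], [230, 204], [171, 194], [199, 153]] [[529.0, 78.0], [566.0, -59.0], [408.0, -108.0], [352.0, 90.0]] [4.639e+02 3.000e-01] [np.float64(177.0), np.float64(142.0), np.float64(166.0), np.float64(205.0)] [np.float64(-3.9), np.float64(-74.5), np.float64(-162.9), np.float64(105.9)]
scene dish 422.2 314.4 r 57.1 ell [array([423.3, 315.2]), array([ 91.1, 110.3]), np.float64(29.9)]
scene compact 660.3 347.6 r 48.8 ell [array([659.1, 348.1]), array([72.4, 95.7]), np.float64(24.6)]
scene tt 473.4 -329.9 r 99.1 ell [array([ 475.3, -331.2]), array([188.5, 193.8]), np.float64(19.3)]
```

Run:
```python
import cv2
a=cv2.imread('pics/scene0.png');b=cv2.imread('pics/top0.png')
import numpy as np
A=cv2.resize(a[225:265,90:150],(780,520),interpolation=cv2.INTER_CUBIC)
cv2.imwrite('pics/s2.png',A)
cv2.imwrite('pics/t2.png',cv2.resize(b[195:265,320:390],(595,595),interpolation=cv2.INTER_CUBIC))
cv2.imwrite('pics/t3.png',cv2.resize(b[200:270,222:292],(595,595),interpolation=cv2.INTER_CUBIC))
```

```text
(no output)
```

View pics/s2.png

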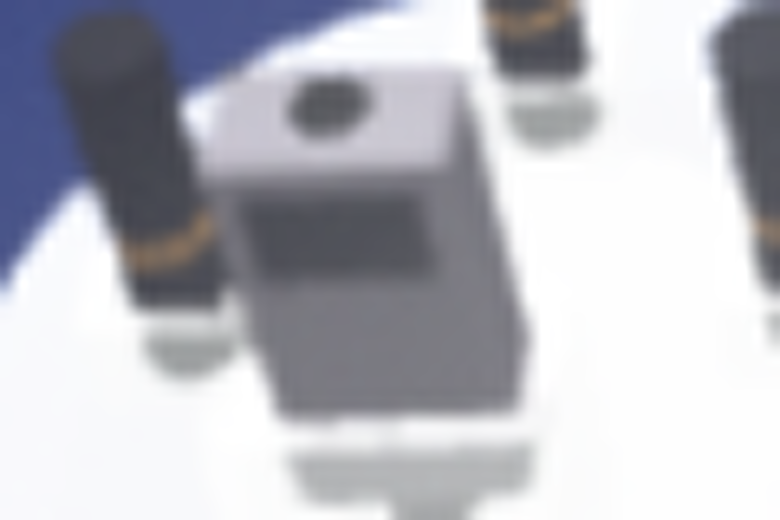

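View pics/t2.png

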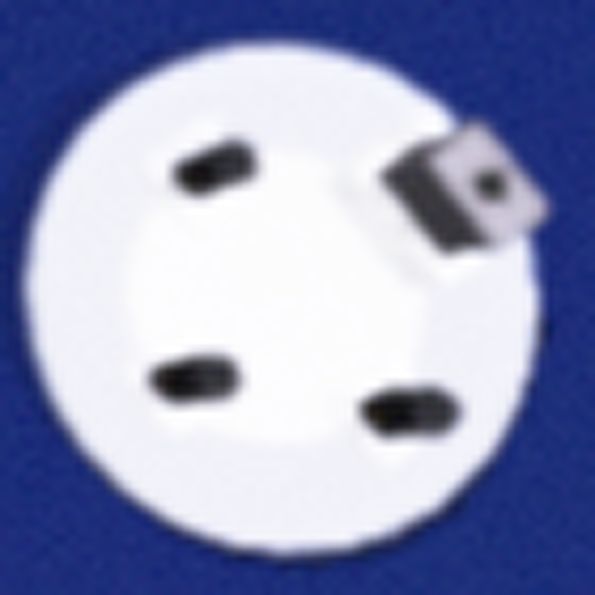

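View pics/t3.png

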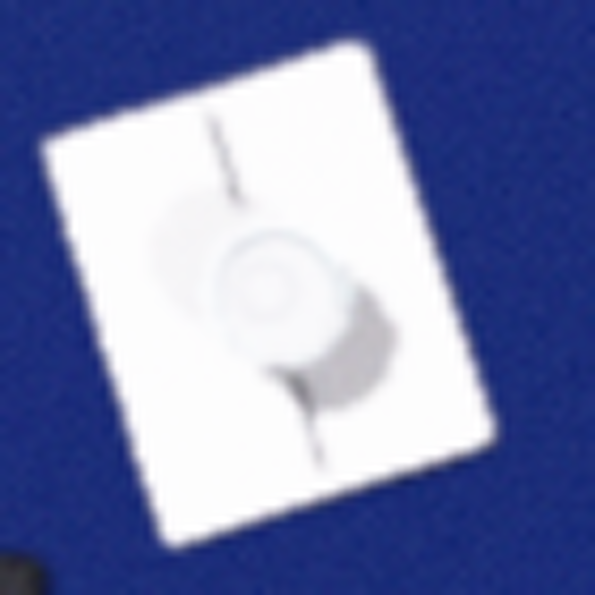

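Run:
```python
from h import *
g=T.ray(np.array([[490,185],[480,120],[550,208]])/8.5+[319.5,194.5],134)
print('top gauge',g.round(1).tolist())
g2=S.ray(np.array([[330,105],[230,75],[465,72],[448,172],[200,172]])/13+[89.5,224.5],134); print('scene',g2.round(1).tolist())
c=np.array([474.5,-333]); 
for p in (g[0],g2[0]): v=p[:2]-c; print(np.hypot(*v),np.degrees(np.arctan2(v[1],v[0])))
for a,b in((g[1],g[2]),(g2[1],g2[2]),(g2[4],g2[3]),(g2[2],g2[3]),(g2[1],g2[4])):
    v=b-a; print(np.hypot(*v[:2]),np.degrees(np.arctan2(v[1],v[0])))
# lipsticks: tops unknown order; bases
for q in ([262,288],):print(q)
t=T.ray(np.array([[212,118],[322,465]])/8.5+[221.5,199.5],12);print('strips',t.round(1).tolist(),t.mean(0),np.degrees(np.arctan2(*(t[0]-t[1])[1::-1])))
print(Ro.from_euler('xyz',r.sense()['tool_rot']).as_matrix().round(3))
```

```text
top gauge [[504.8, -378.8, 134.0], [527.4, -377.2, 134.0], [496.4, -398.7, 134.0]]
scene [[502.3, -374.7, 134.0], [483.6, -378.4, 134.0], [515.1, -357.8, 134.0], [528.9, -375.6, 134.0], [495.8, -396.5, 134.0]]
54.90676849822429 -56.52856739490979
50.10744489277052 -56.36720966693042
37.767511395755555 -145.22900686212333
37.65038609531062 33.16871096765185
39.16251015562864 32.22229867203518
22.542210021376082 -52.23078012076668
21.824805013189273 -56.040328224426034
[262, 288]
strips [[533.5, 8.1, 12.0], [400.1, -31.1, 12.0]] [466.83680504 -11.53571616  12.        ] 16.366269154754722
[[-0.    -0.371 -0.929]
 [ 0.    -0.929  0.371]
 [-1.    -0.     0.   ]]
```

```bash
cat >> h.py <<'E'
from scipy.optimize import least_squares
def cylbox(C,x,y,z0,h,rad):
    a=np.linspace(0,2*np.pi,72); P=np.array([[x+rad*np.cos(t),y+rad*np.sin(t),z] for z in(z0,z0+h) for t in a]); q=C.proj(P); return np.r_[q.min(0)-.5,q.max(0)+.5] if 0 else np.r_[q.min(0),q.max(0)]
def fitcyl(x0,z0,h,rad,bt=None,bs=None):
    f=lambda v:np.concatenate([cylbox(C,v[0],v[1],z0,h,rad)-b for C,b in((T,bt),(S,bs)) if b is not None])
    s=least_squares(f,x0); return s.x.round(1),s.fun.round(1)
def tomove(dx,dy,dz,phi):
    c,s=np.cos(phi),np.sin(phi); return dict(x=-dz/10,y=(c*dx+s*dy)/10,z=(s*dx-c*dy)/10)
def st():
    q=r.sense(); R=Ro.from_euler('xyz',q['tool_rot']).as_matrix(); phi=np.arctan2(R[1,1],R[0,1])
    print('t',q['time'],'tcp',q['tcp_pos'].round(1),'phi',np.degrees(phi).round(2),'xax',R[:,0].round(3),'F',q['wrist_force'].round(2),'w',round(q['grip_width'],1),'j',q['joint_positions'].round(2)); return q,phi
E
python3 - <<'E'
from h import *
print(fitcyl([466,-12],12,60,27,[245,228.2,261.3,243.6],[200.2,162.8,217.3,188.6]))
print(fitcyl([466,-12],12,60,27,[245,228.2,261.3,243.6]))
print(fitcyl([466,-12],12,60,27,None,[200.2,162.8,217.3,188.6]))
print(fitcyl([422,315],0,22,45,[137.1,238.2,165.8,264.8],[244.1,118.7,272.4,135.6]))
print(fitcyl([658,349],0,14,35,[133.7,165.9,153.2,191.0],[317.4,134.9,338.3,152.2]))
q,phi=st()
p=q['tcp_pos']; d=np.array([467,-12.5,150])-p; print(d,tomove(*d,phi))
E
```

```text
(array([463.6, -13.3]), array([-0.3, -3. ,  0.8, -0.7, -3.3, -3.9,  0.9, -0.2]))
(array([457.8, -12.5]), array([-0.5, -1.1,  0.5,  1.2]))
(array([471.6, -18.6]), array([-2.1, -2.1,  2.2,  1.8]))
(array([419.9, 318.9]), array([-0.7, -1.6,  0.4,  0.2, -0.2, -1.9, -1.1,  0.8]))
(array([659.4, 351.6]), array([-1.2,  2.2,  1.5, -1.7, -0.7,  0.7,  1.2, -0.8]))
t 0.8 tcp [203.9 510.8 231.3] phi -111.76 xax [-0.  0. -1.] F [ 1.03 -0.21  0.29] w 85.5 j [ 1.48  0.26  0.11 -0.   -1.42 -0.28]
[ 263.12021174 -523.30890274  -81.29503046] {'x': np.float64(8.129503045760297), 'y': np.float64(38.846359486672135), 'z': np.float64(-43.83839515518463)}
```

Emit:
apply_moves([
  {"y":2.5,"z":-2.8},
  {"y":3,"z":-3.4},
  {"y":3,"z":-3.4},
  {"y":3,"z":-3.4},
  {"y":3,"z":-3.4},
  {"y":3,"z":-3.4},
  {"y":3,"z":-3.4},
  {"y":3,"z":-3.4},
])

```text
schema error: expected keys x, y, z, twist, gripper
```

Run:
```python
from h import *
q,phi=st()
p=q['tcp_pos']; d=np.array([467,-12.5,150])-p; print(d,tomove(*d,phi))
```

```text
t 0.8 tcp [203.9 510.8 231.3] phi -111.76 xax [-0.  0. -1.] F [ 1.03 -0.21  0.29] w 85.5 j [ 1.48  0.26  0.11 -0.   -1.42 -0.28]
[ 263.12021174 -523.30890274  -81.29503046] {'x': np.float64(8.129503045760297), 'y': np.float64(38.846359486672135), 'z': np.float64(-43.83839515518463)}
```

Emit:
apply_moves([
  {"x":0,"y":2.5,"z":-2.8,"twist":0,"gripper":8.5},
  {"x":0,"y":3,"z":-3.4,"twist":0,"gripper":8.5},
  {"x":0,"y":3,"z":-3.4,"twist":0,"gripper":8.5},
  {"x":0,"y":3,"z":-3.4,"twist":0,"gripper":8.5},
  {"x":0,"y":3,"z":-3.4,"twist":0,"gripper":8.5},
  {"x":0,"y":3,"z":-3.4,"twist":0,"gripper":8.5},
  {"x":0,"y":3,"z":-3.4,"twist":0,"gripper":8.5},
  {"x":0,"y":3,"z":-3.4,"twist":0,"gripper":8.5},
])

```text
time: 1.6
tcp_pos: [364.2, 192.2, 231.7]
tool_rot: [-1.984, 1.57, 0.778]
wrist_force: [0.5, 0.2, -0.3]
grip_width: 85.1
```

Run:
```python
from h import *
q,phi=st()
p=q['tcp_pos']; d=np.array([467,-12.5,150])-p; print(d,tomove(*d,phi))
```

```text
t 1.6 tcp [364.2 192.2 231.7] phi -111.73 xax [ 0.001  0.001 -1.   ] F [ 0.46  0.19 -0.25] w 85.1 j [ 0.87 -0.02 -0.21  0.   -1.38  0.32]
[ 102.79043019 -204.74728889  -81.66567661] {'x': np.float64(8.16656766055991), 'y': np.float64(15.215099761962033), 'z': np.float64(-17.128163582757328)}
```

Emit:
apply_moves([
  {"x":0.5,"y":3,"z":-3.4,"twist":0,"gripper":8.5},
  {"x":1,"y":3,"z":-3.4,"twist":0,"gripper":8.5},
  {"x":2,"y":3,"z":-3.4,"twist":0,"gripper":8.5},
  {"x":2,"y":2.5,"z":-2.8,"twist":0,"gripper":8.5},
  {"x":1.5,"y":1,"z":-1.1,"twist":0,"gripper":8.5},
  {"x":1,"y":0,"z":0,"twist":0,"gripper":8.5},
  {"x":0,"y":0,"z":0,"twist":0,"gripper":8.5},
  {"x":0,"y":0,"z":0,"twist":0,"gripper":8.5},
])

```text
time: 2.4
tcp_pos: [448.5, 26.3, 151.9]
tool_rot: [-2.641, 1.57, 0.122]
wrist_force: [-0.1, -0.4, -0.0]
grip_width: 84.7
```

Run:
```python
from h import *
q,phi=st()
p=q['tcp_pos']; d=np.array([467,-12.5,30])-p; print(d,tomove(*d,phi))
for c in('top','scene'):
    im=optics.read_camera(c); cv2.imwrite(f'pics/{c}a.png',im[:,:,::-1])
a=cv2.imread('pics/scenea.png')[130:230,150:280]; cv2.imwrite('pics/a1.png',cv2.resize(a,(780,600),interpolation=cv2.INTER_CUBIC))
```

```text
t 2.4 tcp [448.5  26.3 151.9] phi -111.7 xax [ 0.001  0.    -1.   ] F [-0.09 -0.38 -0.03] w 84.7 j [ 0.41  0.1  -0.29  0.   -1.18  0.78]
[  18.47719639  -38.78498251 -121.91183025] {'x': np.float64(12.191183024603038), 'y': np.float64(2.920496373291039), 'z': np.float64(-3.1507963242932555)}
```

View pics/a1.png

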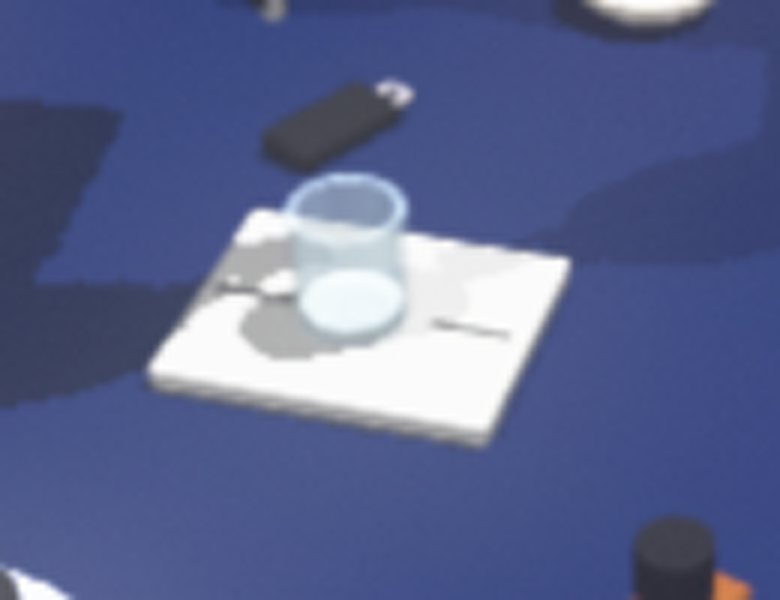

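Run:
```python
from h import *
print(S.proj([[448,26,152]]),T.proj([[448,26,152]]))
```

```text
[[209.11318753 130.76529924]] [[239.7733184  238.68669931]]
```

View pics/scenea.png

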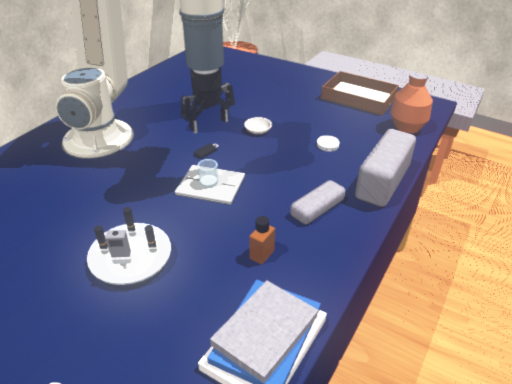

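View pics/topa.png

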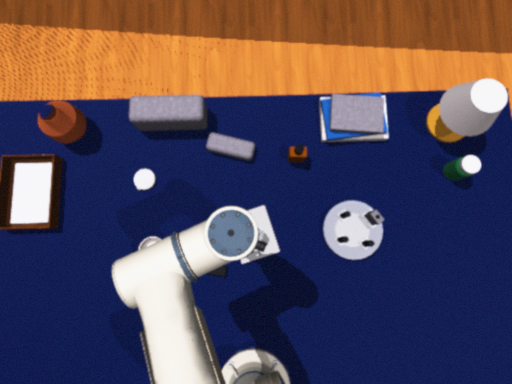

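Run:
```python
from h import *
print(S.ray([[207.25,163.8]],72),S.ray([[207.8,181.2]],12))
for z in(12,72):
  for p in ([467,-12.5],[470,-16]): print(z,p,(S.proj([[*p,z]])-[149.5,129.5])*6)
print(S.proj([[467+27*np.cos(t),-12.5+27*np.sin(t),72] for t in np.linspace(0,6.3,40)]).min(0)*6-np.array([149.5,129.5])*6,S.proj([[467+27*np.cos(t),-12.5+27*np.sin(t),72] for t in np.linspace(0,6.3,40)]).max(0)*6-np.array([149.5,129.5])*6)
a=np.array([[150,372],[490,437],[572,260]])/6+[149.5,129.5]
P=S.ray(a,12);print(P,(P[0]+P[2])/2)
t=S.ray(np.array([[218,284],[510,334]])/6+[149.5,129.5],12);print('strip',t,t.mean(0))
```

```text
[[462.06119563 -10.06091596  72.        ]] [[458.93919607  -9.98697392  12.        ]]
12 [467, -12.5] [[360.66284138 318.55734557]]
12 [470, -16] [[361.42810779 324.5837759 ]]
72 [467, -12.5] [[352.1472376  211.78608691]]
72 [470, -16] [[352.90530372 217.67297611]]
[291.7632875  177.58596328] [412.61813994 247.15644979]
[[409.42341352 -94.24267301  12.        ]
 [565.29379844 -51.64261156  12.        ]
 [525.28140173  76.7830574   12.        ]] [467.35240762  -8.7298078   12.        ]
strip [[393.98217181 -26.00191951  12.        ]
 [532.05946663  13.82788359  12.        ]] [463.02081922  -6.08701796  12.        ]
```

Emit:
apply_moves([
  {"x":0,"y":1.5,"z":-1.5,"twist":0,"gripper":8.5},
  {"x":0,"y":1.4,"z":-1.43,"twist":0,"gripper":8.5},
  {"x":2,"y":0,"z":0,"twist":0,"gripper":8.5},
  {"x":3,"y":0,"z":0,"twist":0,"gripper":8.5},
  {"x":2.4,"y":0,"z":0,"twist":0,"gripper":8.5},
  {"x":0,"y":0,"z":0,"twist":0,"gripper":8.5},
])

```text
time: 3.1
tcp_pos: [462.8, -11.9, 75.3]
tool_rot: [0.521, 1.566, -3.0]
wrist_force: [-0.2, 0.1, 0.2]
grip_width: 85.0
```

Run:
```python
from h import *
q,phi=st()
p=q['tcp_pos']; d=np.array([465,-11.5,24])-p; print(d,tomove(*d,phi))
for c in('scene',):
    im=optics.read_camera(c); cv2.imwrite(f'pics/{c}b.png',im[:,:,::-1])
a=cv2.imread('pics/sceneb.png')[110:210,150:280]; cv2.imwrite('pics/b1.png',cv2.resize(a,(780,600),interpolation=cv2.INTER_CUBIC))
```

```text
t 3.1 tcp [462.8 -11.9  75.3] phi -111.73 xax [-0.005 -0.001 -1.   ] F [-0.22  0.05  0.2 ] w 85.0 j [ 0.31  0.2  -0.38 -0.   -0.99  0.88]
[  2.16005462   0.41230694 -51.25039026] {'x': np.float64(5.125039025948309), 'y': np.float64(-0.11827269598682677), 'z': np.float64(-0.18539120626255587)}
```

View pics/b1.png

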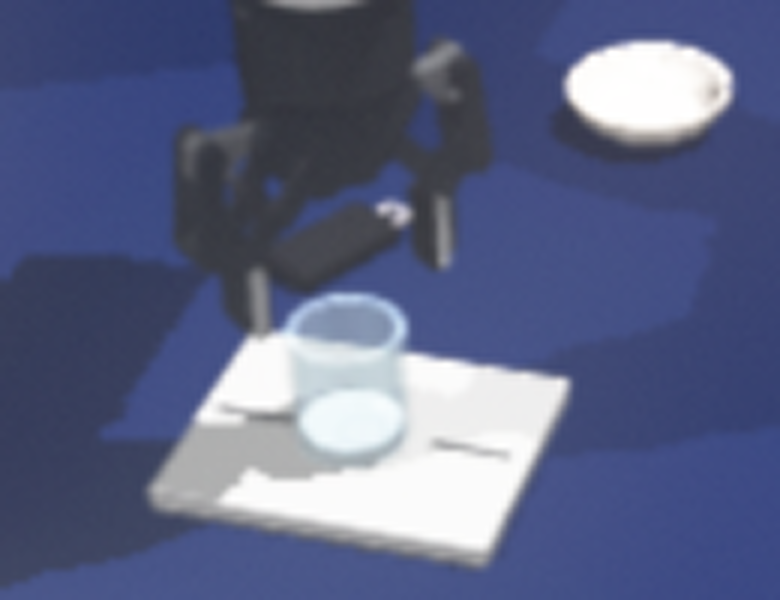

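Emit:
apply_moves([
  {"x":2,"y":0,"z":0,"twist":0,"gripper":8.5},
  {"x":2,"y":0,"z":0,"twist":0,"gripper":8.5},
  {"x":1.1,"y":0,"z":0,"twist":0,"gripper":8.5},
  {"x":0,"y":0,"z":0,"twist":0,"gripper":8.5},
  {"x":0,"y":0,"z":0,"twist":0,"gripper":8.5},
])

```text
time: 3.65
tcp_pos: [465.9, -11.9, 27.5]
tool_rot: [-2.721, 1.569, 0.042]
wrist_force: [-0.8, -0.8, -0.1]
grip_width: 85.1
```

Run:
```python
from h import *
q,phi=st()
for c in('scene',):
    im=optics.read_camera(c); cv2.imwrite(f'pics/{c}c.png',im[:,:,::-1])
a=cv2.imread('pics/scenec.png')[110:210,150:280]; cv2.imwrite('pics/c1.png',cv2.resize(a,(780,600),interpolation=cv2.INTER_CUBIC))
```

```text
t 3.65 tcp [465.9 -11.9  27.5] phi -111.72 xax [ 0.002  0.    -1.   ] F [-0.8  -0.77 -0.06] w 85.1 j [ 0.31  0.26 -0.45  0.   -0.86  0.88]
```

View pics/c1.png

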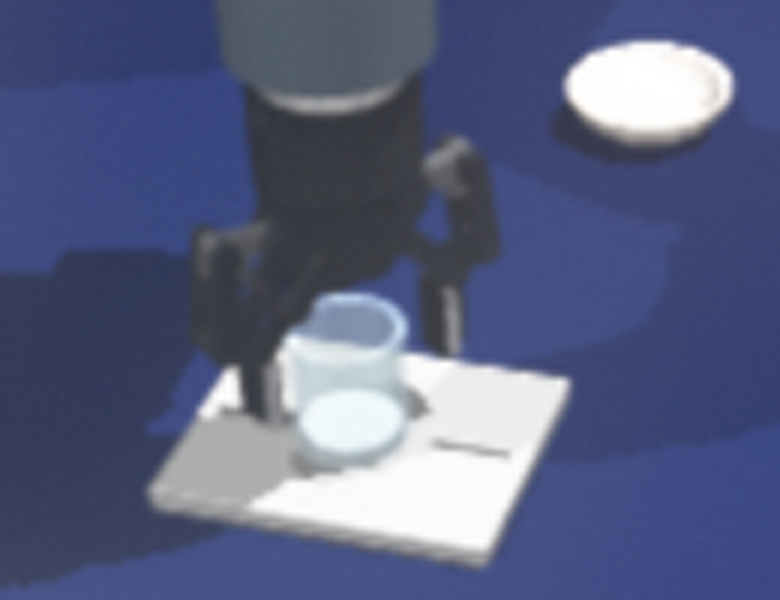

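Emit:
apply_moves([
  {"x":0,"y":0,"z":0,"twist":0,"gripper":6.5},
  {"x":0,"y":0,"z":0,"twist":0,"gripper":5.8},
  {"x":0,"y":0,"z":0,"twist":0,"gripper":5.4},
  {"x":0,"y":0,"z":0,"twist":0,"gripper":4.8},
  {"x":0,"y":0,"z":0,"twist":0,"gripper":4.8},
  {"x":0,"y":0,"z":0,"twist":0,"gripper":4.8},
  {"x":0,"y":0,"z":0,"twist":0,"gripper":4.8},
])

```text
time: 4.4
tcp_pos: [465.3, -12.3, 26.9]
tool_rot: [-3.0, 1.57, -0.238]
wrist_force: [-0.5, -0.1, 4.5]
grip_width: 51.8
```

Run:
```python
from h import *
q,phi=st()
for c in('scene',):
    im=optics.read_camera(c); cv2.imwrite(f'pics/{c}d.png',im[:,:,::-1])
a=cv2.imread('pics/scened.png')[110:210,150:280]; cv2.imwrite('pics/d1.png',cv2.resize(a,(780,600),interpolation=cv2.INTER_CUBIC))
```

```text
t 4.4 tcp [465.3 -12.3  26.9] phi -111.74 xax [ 0.001 -0.    -1.   ] F [-0.52 -0.09  4.47] w 51.8 j [ 0.31  0.26 -0.45  0.   -0.86  0.88]
```

View pics/d1.png

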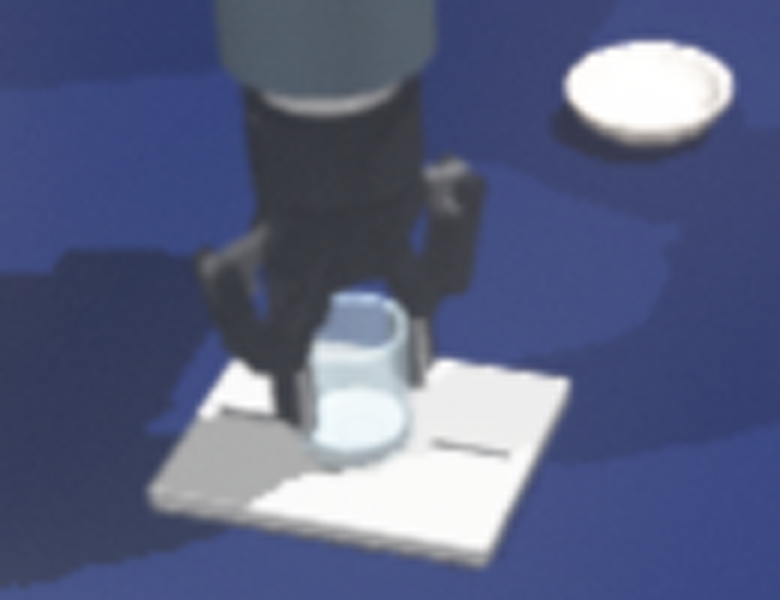

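Emit:
apply_moves([
  {"x":-0.5,"y":0,"z":0,"twist":0,"gripper":4.8},
  {"x":-1,"y":0,"z":0,"twist":0,"gripper":4.8},
  {"x":-2,"y":0,"z":0,"twist":0,"gripper":4.8},
  {"x":-2,"y":-0.5,"z":0.1,"twist":0,"gripper":4.8},
  {"x":-2,"y":-1.5,"z":0.2,"twist":0,"gripper":4.8},
  {"x":-1,"y":-3,"z":0.5,"twist":0,"gripper":4.8},
  {"x":0,"y":-4,"z":0.7,"twist":0,"gripper":4.8},
  {"x":0,"y":-4,"z":0.7,"twist":0,"gripper":4.8},
])

```text
time: 5.25
tcp_pos: [492.8, 118.0, 112.4]
tool_rot: [-2.043, 1.569, 0.718]
wrist_force: [0.8, -0.2, -2.5]
grip_width: 51.9
```

Emit:
apply_moves([
  {"x":0,"y":-4,"z":0.7,"twist":0,"gripper":4.8},
  {"x":0,"y":-4,"z":0.7,"twist":0,"gripper":4.8},
  {"x":0,"y":-4,"z":0.7,"twist":0,"gripper":4.8},
  {"x":0,"y":-4,"z":0.7,"twist":0,"gripper":4.8},
  {"x":0,"y":-3,"z":0.5,"twist":0,"gripper":4.8},
  {"x":0,"y":-1.5,"z":0.2,"twist":0,"gripper":4.8},
  {"x":0,"y":0,"z":0,"twist":0,"gripper":4.8},
  {"x":0,"y":0,"z":0,"twist":0,"gripper":4.8},
])

```text
time: 6.05
tcp_pos: [535.7, 319.9, 111.1]
tool_rot: [0.957, 1.57, -2.564]
wrist_force: [0.9, -0.0, -0.9]
grip_width: 52.0
```

Run:
```python
from h import *
q,phi=st()
p=q['tcp_pos']; d=np.array([540,332.7,16.5])-p; print(d,tomove(*d,phi))
for c in('scene','top'):
    im=optics.read_camera(c); cv2.imwrite(f'pics/{c}e.png',im[:,:,::-1])
a=cv2.imread('pics/scenee.png')[60:180,210:366]; cv2.imwrite('pics/e1.png',cv2.resize(a,(780,600),interpolation=cv2.INTER_CUBIC))
a=cv2.imread('pics/tope.png')[190:280,215:305]; cv2.imwrite('pics/e2.png',cv2.resize(a,(600,600),interpolation=cv2.INTER_CUBIC))
```

```text
t 6.05 tcp [535.7 319.9 111.1] phi -111.74 xax [-0.001 -0.001 -1.   ] F [ 0.88 -0.02 -0.89] w 52.0 j [ 0.79  0.46  0.1  -0.   -1.21  0.4 ]
[  4.26598271  12.82033926 -94.64792184] {'x': np.float64(9.464792184297941), 'y': np.float64(-1.3488562088435638), 'z': np.float64(0.07863841101646765)}
```

View pics/e1.png

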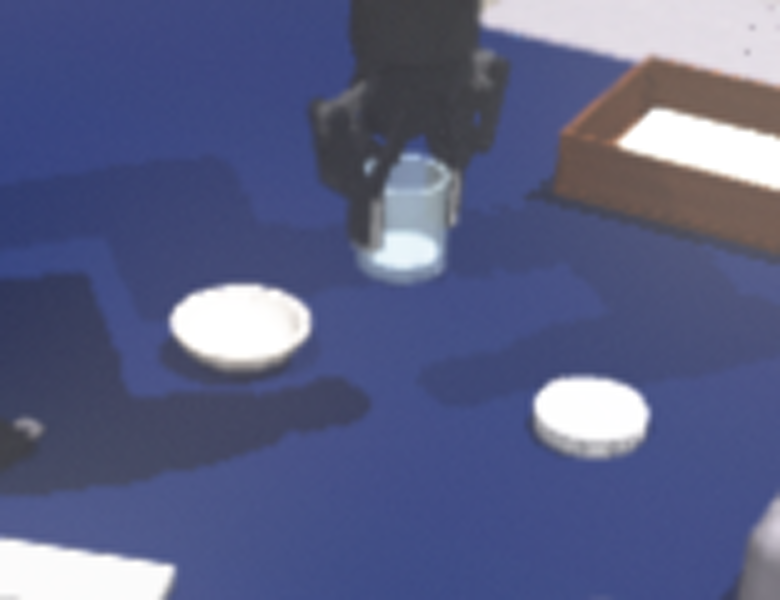

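View pics/e2.png

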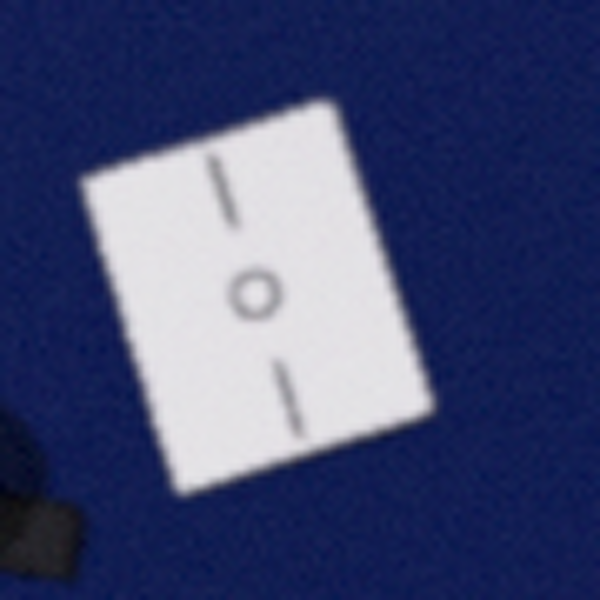

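Emit:
apply_moves([
  {"x":0.5,"y":-0.7,"z":0,"twist":0,"gripper":4.8},
  {"x":2,"y":-0.6,"z":0.1,"twist":0,"gripper":4.8},
  {"x":2.5,"y":0,"z":0,"twist":0,"gripper":4.8},
  {"x":2,"y":0,"z":0,"twist":0,"gripper":4.8},
  {"x":1,"y":0,"z":0,"twist":0,"gripper":4.8},
  {"x":0.2,"y":0,"z":0,"twist":0,"gripper":4.8},
  {"x":0,"y":0,"z":0,"twist":0,"gripper":4.8},
  {"x":0,"y":0,"z":0,"twist":0,"gripper":4.8},
])

```text
time: 6.95
tcp_pos: [540.8, 333.0, 30.6]
tool_rot: [-2.137, 1.568, 0.625]
wrist_force: [-0.1, 0.2, -2.0]
grip_width: 52.1
```

Run:
```python
from h import *
q,phi=st()
p=q['tcp_pos']; d=np.array([540,332.7,16.5])-p; print(d,tomove(*d,phi))
C=T
rc=T.ray(np.array([[256,295]])/6.6667+[214.5,189.5],12); s=T.ray(np.array([[212,155],[301,437]])/6.6667+[214.5,189.5],12); print('ring top',rc,'strips',s.mean(0),np.degrees(np.arctan2(*(s[0]-s[1])[1::-1])))
for c in('scene',):
    im=optics.read_camera(c); cv2.imwrite(f'pics/{c}f.png',im[:,:,::-1])
a=cv2.imread('pics/scenef.png')[60:180,210:366]; cv2.imwrite('pics/f1.png',cv2.resize(a,(780,600),interpolation=cv2.INTER_CUBIC))
a=cv2.imread('pics/scenef.png')[150:210,170:260]; cv2.imwrite('pics/f2.png',cv2.resize(a,(780,520),interpolation=cv2.INTER_CUBIC))
```

```text
t 6.95 tcp [540.8 333.   30.6] phi -111.76 xax [ 0.002  0.001 -1.   ] F [-0.1   0.2  -1.96] w 52.1 j [ 0.8   0.54  0.02  0.   -1.04  0.39]
[ -0.81463281  -0.26681261 -14.14205428] {'x': np.float64(1.4142054281092205), 'y': np.float64(0.05497661612665859), 'z': np.float64(0.06577026308108039)}
ring top [[466.33108197 -11.68668287  12.        ]] strips [466.53712017 -11.72093814  12.        ] 16.292161077390226
```

View pics/f1.png

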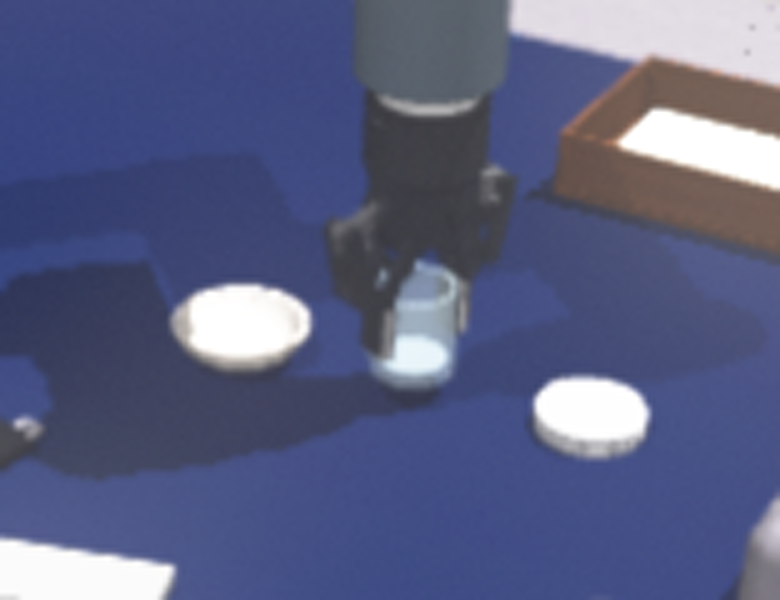

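View pics/f2.png

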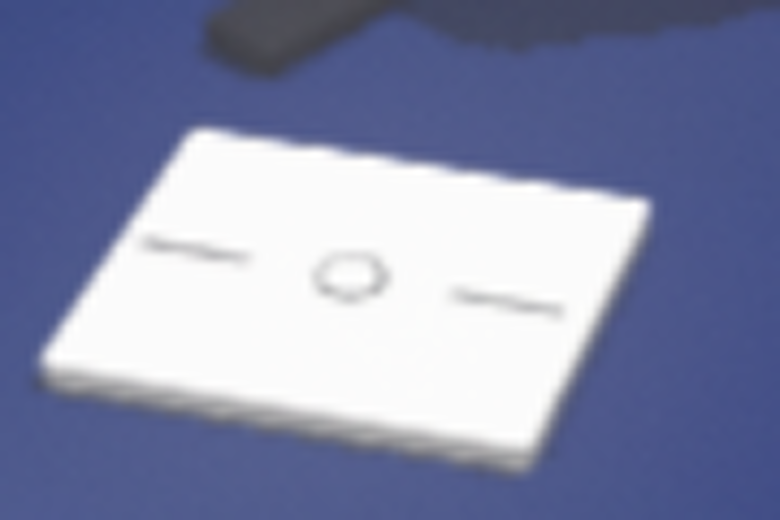

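Emit:
apply_moves([
  {"x":0.6,"y":0,"z":0,"twist":0,"gripper":4.8},
  {"x":0.4,"y":0,"z":0,"twist":0,"gripper":4.8},
  {"x":0.2,"y":0,"z":0,"twist":0,"gripper":4.8},
  {"x":0,"y":0,"z":0,"twist":0,"gripper":4.8},
  {"x":0,"y":0,"z":0,"twist":0,"gripper":4.8},
])

```text
time: 7.5
tcp_pos: [540.1, 332.5, 17.2]
tool_rot: [1.916, 1.571, -1.606]
wrist_force: [-0.4, 0.3, -1.5]
grip_width: 52.0
```

Emit:
apply_moves([
  {"x":0.1,"y":0,"z":0,"twist":0,"gripper":4.8},
  {"x":0.1,"y":0,"z":0,"twist":0,"gripper":4.8},
  {"x":0.05,"y":0,"z":0,"twist":0,"gripper":4.8},
  {"x":0,"y":0,"z":0,"twist":0,"gripper":4.8},
])

```text
time: 7.9
tcp_pos: [540.0, 332.5, 15.0]
tool_rot: [-2.332, 1.571, 0.43]
wrist_force: [-0.7, -1.0, 0.0]
grip_width: 52.0
```

Emit:
apply_moves([
  {"x":0.07,"y":0,"z":0,"twist":0,"gripper":4.8},
  {"x":0,"y":0,"z":0,"twist":0,"gripper":4.8},
  {"x":0,"y":0,"z":0,"twist":0,"gripper":4.8},
])

```text
time: 8.2
tcp_pos: [540.1, 332.5, 15.0]
tool_rot: [-2.506, 1.57, 0.256]
wrist_force: [-3.2, -1.2, 5.4]
grip_width: 51.9
```

Emit:
apply_moves([
  {"x":0,"y":0,"z":0,"twist":0,"gripper":5.5},
  {"x":0,"y":0,"z":0,"twist":0,"gripper":6},
  {"x":0,"y":0,"z":0,"twist":0,"gripper":7},
  {"x":0,"y":0,"z":0,"twist":0,"gripper":7.8},
  {"x":0,"y":0,"z":0,"twist":0,"gripper":8.2},
  {"x":0,"y":0,"z":0,"twist":0,"gripper":8.2},
])

```text
time: 8.8
tcp_pos: [540.0, 332.5, 14.0]
tool_rot: [1.447, 1.571, -2.075]
wrist_force: [-0.4, 0.5, 0.3]
grip_width: 82.2
```

Run:
```python
from h import *
q,phi=st()
im=optics.read_camera('scene'); cv2.imwrite('pics/sceneg.png',im[:,:,::-1])
a=cv2.imread('pics/sceneg.png')[60:180,210:366]; cv2.imwrite('pics/g1.png',cv2.resize(a,(780,600),interpolation=cv2.INTER_CUBIC))
print('ring scene',S.ray(np.array([[351,277]])/8.6667+[169.5,149.5],12))
# where in the picture would (540,332.5) base & rim be
print((S.proj([[540,332.5,0],[540,332.5,60]])-[209.5,59.5])*5)
```

```text
t 8.8 tcp [540.  332.5  14. ] phi -111.76 xax [-0. -0. -1.] F [-0.37  0.54  0.32] w 82.2 j [ 0.8   0.56 -0.    0.   -1.01  0.39]
ring scene [[464.86105765  -7.75838499  12.        ]]
[[410.02783098 389.69651499]
 [414.5531935  308.28826677]]
```

View pics/g1.png

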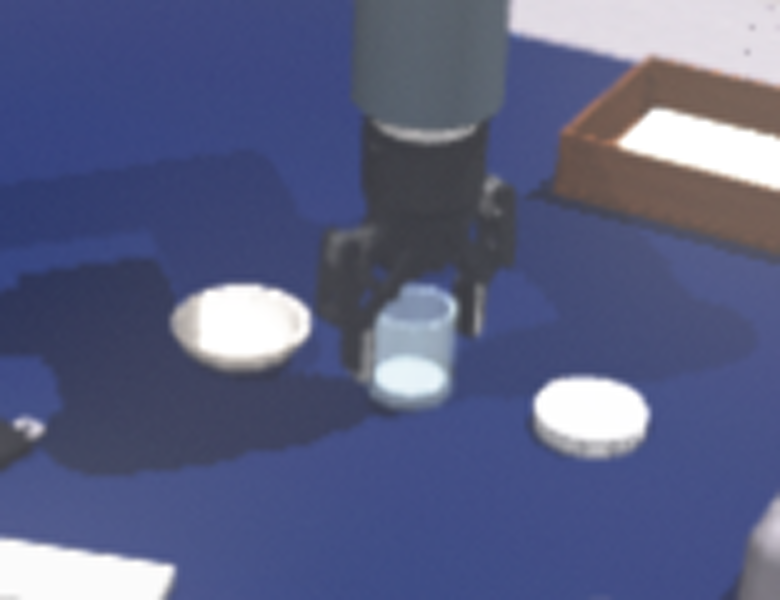

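Emit:
apply_moves([
  {"x":-1,"y":0,"z":0,"twist":0,"gripper":8.2},
  {"x":-2.5,"y":0,"z":0,"twist":0,"gripper":8.2},
  {"x":-4,"y":0,"z":0,"twist":0,"gripper":8.2},
  {"x":-4,"y":0,"z":0,"twist":0,"gripper":8.2},
  {"x":-4,"y":0,"z":0,"twist":0,"gripper":8.2},
  {"x":-3.5,"y":0.5,"z":-0.2,"twist":0,"gripper":8.2},
  {"x":-1,"y":1.8,"z":-0.6,"twist":0,"gripper":8},
  {"x":0,"y":3,"z":-1,"twist":0,"gripper":8},
])

```text
time: 9.65
tcp_pos: [537.8, 277.3, 216.7]
tool_rot: [-2.116, 1.566, 0.647]
wrist_force: [0.8, 0.5, -0.0]
grip_width: 79.9
```

Emit:
apply_moves([
  {"x":0,"y":4.2,"z":-1.4,"twist":0,"gripper":6.5},
  {"x":0,"y":4.2,"z":-1.4,"twist":0,"gripper":6.5},
  {"x":0,"y":4.2,"z":-1.4,"twist":0,"gripper":6.5},
  {"x":0,"y":4.2,"z":-1.5,"twist":0,"gripper":6.5},
  {"x":0,"y":4.2,"z":-1.5,"twist":0,"gripper":6.5},
  {"x":0,"y":4.2,"z":-1.5,"twist":0,"gripper":6.5},
  {"x":0,"y":4.2,"z":-1.5,"twist":0,"gripper":6.5},
  {"x":0,"y":4.2,"z":-1.5,"twist":0,"gripper":6.5},
])

```text
time: 10.45
tcp_pos: [520.3, -80.9, 214.5]
tool_rot: [-2.644, 1.57, 0.118]
wrist_force: [1.3, -0.6, 0.3]
grip_width: 64.7
```

Emit:
apply_moves([
  {"x":0,"y":4.2,"z":-1.5,"twist":0,"gripper":6.5},
  {"x":0,"y":4.2,"z":-1.5,"twist":0,"gripper":6.5},
  {"x":0,"y":4.2,"z":-1.5,"twist":0,"gripper":6.5},
  {"x":0,"y":4.2,"z":-1.5,"twist":0,"gripper":6.5},
  {"x":0,"y":4.2,"z":-1.5,"twist":0,"gripper":6.5},
  {"x":0,"y":3.5,"z":-1.2,"twist":0,"gripper":6.5},
  {"x":0,"y":2,"z":-0.7,"twist":0,"gripper":6.5},
  {"x":0,"y":0,"z":0,"twist":0,"gripper":6.5},
])

```text
time: 11.25
tcp_pos: [508.9, -362.5, 213.4]
tool_rot: [0.293, 1.569, 3.051]
wrist_force: [-0.0, -0.5, -0.4]
grip_width: 65.1
```

Emit:
apply_moves([
  {"x":0,"y":0,"z":0,"twist":-0.12,"gripper":6.5},
  {"x":0,"y":0,"z":0,"twist":-0.12,"gripper":6.5},
  {"x":0,"y":0,"z":0,"twist":-0.12,"gripper":6.5},
  {"x":0,"y":0,"z":0,"twist":-0.12,"gripper":6.5},
  {"x":0,"y":0,"z":0,"twist":-0.12,"gripper":6.5},
  {"x":0,"y":0,"z":0,"twist":-0.12,"gripper":6.5},
  {"x":0,"y":0,"z":0,"twist":-0.12,"gripper":6.5},
  {"x":0,"y":0,"z":0,"twist":-0.12,"gripper":6.5},
])

```text
time: 12.05
tcp_pos: [510.0, -359.0, 214.4]
tool_rot: [-2.563, 1.571, 1.164]
wrist_force: [0.2, 0.2, 0.3]
grip_width: 65.1
```

Run:
```python
from h import *
q,phi=st()
p=q['tcp_pos']; d=np.array([504.7,-378,150])-p; print(d,tomove(*d,phi))
im=optics.read_camera('scene'); cv2.imwrite('pics/sceneh.png',im[:,:,::-1])
im=optics.read_camera('top'); cv2.imwrite('pics/toph.png',im[:,:,::-1])
a=cv2.imread('pics/sceneh.png')[170:300,80:250]; cv2.imwrite('pics/h1.png',cv2.resize(a,(780,596),interpolation=cv2.INTER_CUBIC))
```

```text
t 12.05 tcp [ 510.  -359.   214.4] phi -56.44 xax [ 0.  0. -1.] F [0.21 0.16 0.27] w 65.1 j [-0.36  0.41  0.28 -0.   -1.45  2.52]
[ -5.27756177 -18.9778628  -64.41950832] {'x': np.float64(6.441950832379916), 'y': np.float64(1.2897102168699919), 'z': np.float64(1.4888810909912393)}
```

View pics/sceneh.png

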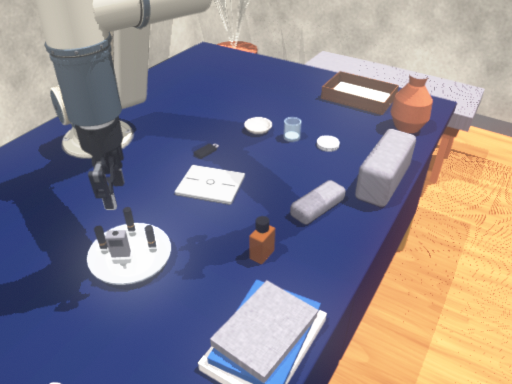

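View pics/toph.png

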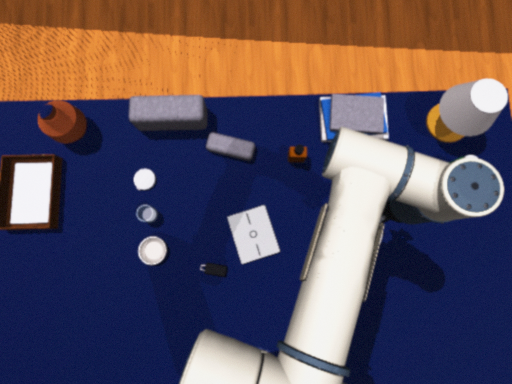

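Emit:
apply_moves([
  {"x":1,"y":0.65,"z":0.75,"twist":0,"gripper":6.5},
  {"x":2,"y":0.64,"z":0.74,"twist":0,"gripper":6.5},
  {"x":2,"y":0,"z":0,"twist":0,"gripper":6.5},
  {"x":1.4,"y":0,"z":0,"twist":0,"gripper":6.5},
  {"x":0,"y":0,"z":0,"twist":0,"gripper":6.5},
  {"x":0,"y":0,"z":0,"twist":0,"gripper":6.5},
])

```text
time: 12.75
tcp_pos: [504.6, -379.1, 150.1]
tool_rot: [-0.276, 1.57, -2.839]
wrist_force: [-0.6, 0.8, 1.4]
grip_width: 65.2
```

Run:
```python
from h import *
q,phi=st()
p=q['tcp_pos']; d=np.array([504.7,-378,90])-p; print(d,tomove(*d,phi))
im=optics.read_camera('scene'); cv2.imwrite('pics/scenei.png',im[:,:,::-1])
a=cv2.imread('pics/scenei.png')[190:280,80:197]; cv2.imwrite('pics/i1.png',cv2.resize(a,(780,600),interpolation=cv2.INTER_CUBIC))
```

```text
t 12.75 tcp [ 504.6 -379.1  150.1] phi -56.84 xax [-0.001 -0.    -1.   ] F [-0.63  0.84  1.39] w 65.2 j [-0.4   0.45  0.18  0.   -1.3   2.55]
[  0.13295024   1.10061793 -60.05861976] {'x': np.float64(6.005861975764804), 'y': np.float64(-0.08486535335686433), 'z': np.float64(-0.07133181495691525)}
```

View pics/i1.png

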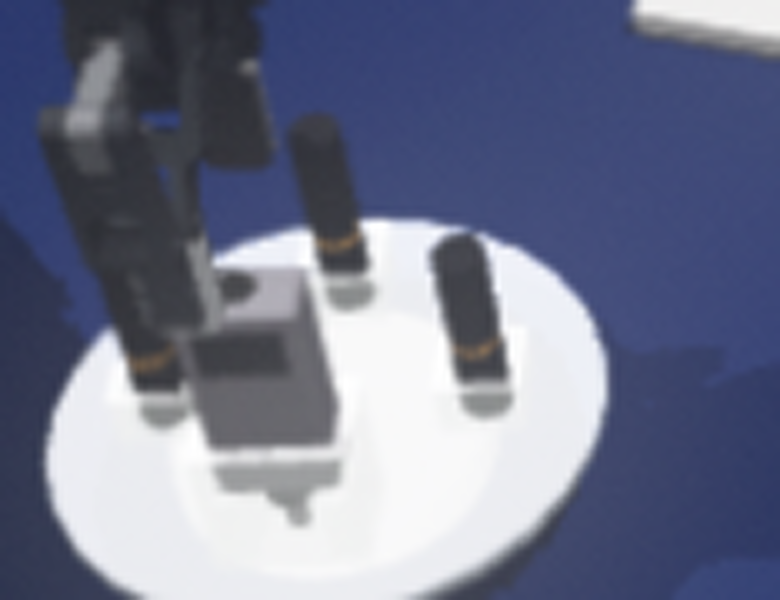

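Run:
```python
from h import *
ph=np.radians(-56.8); y=np.array([np.cos(ph),np.sin(ph),0]); w=np.array([-y[1],y[0],0])
f=lambda P:((S.proj(P)-[79.5,189.5])*6.667).round().tolist()
t=np.array([504.6,-379.1,158])
print('front pad inner face bottom corners',f([t+32.5*y-11*w,t+32.5*y+11*w]),'back',f([t-32.5*y-11*w,t-32.5*y+11*w]))
g=np.array([504.7,-378,134]); print('gauge top',f([g+12*y-20*w,g+12*y+20*w,g-12*y+20*w,g-12*y-20*w,g]))
print('bottom rim', f([g+12*y-20*w-[0,0,57],g+12*y+20*w-[0,0,57]]))
```

```text
front pad inner face bottom corners [[154.0, 317.0], [228.0, 316.0]] back [[203.0, 169.0], [274.0, 168.0]]
gauge top [[160.0, 325.0], [291.0, 323.0], [306.0, 268.0], [178.0, 270.0], [234.0, 296.0]]
bottom rim [[199.0, 455.0], [325.0, 454.0]]
```

Emit:
apply_moves([
  {"x":1,"y":-0.05,"z":-0.3,"twist":0,"gripper":6.5},
  {"x":2,"y":0,"z":0,"twist":0,"gripper":6.5},
  {"x":2,"y":0,"z":0,"twist":0,"gripper":6.5},
  {"x":1.2,"y":0,"z":0,"twist":0,"gripper":6.5},
  {"x":0,"y":0,"z":0,"twist":0,"gripper":6.5},
  {"x":0,"y":0,"z":0,"twist":0,"gripper":6.5},
])

```text
time: 13.4
tcp_pos: [507.5, -377.0, 88.7]
tool_rot: [1.63, 1.57, -0.932]
wrist_force: [0.8, 0.3, 0.4]
grip_width: 65.2
```

Run:
```python
from h import *
q,phi=st()
im=optics.read_camera('scene'); cv2.imwrite('pics/scenej.png',im[:,:,::-1])
a=cv2.imread('pics/scenej.png')[190:280,80:197]; cv2.imwrite('pics/j1.png',cv2.resize(a,(780,600),interpolation=cv2.INTER_CUBIC))
```

```text
t 13.4 tcp [ 507.5 -377.    88.7] phi -56.75 xax [ 0.001 -0.001 -1.   ] F [0.77 0.29 0.41] w 65.2 j [-0.39  0.49  0.08  0.   -1.17  2.54]
```

View pics/j1.png

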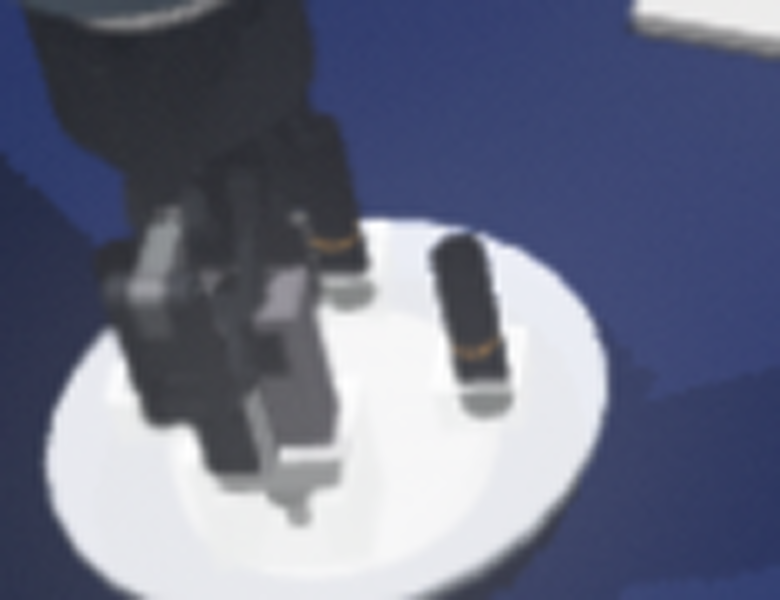

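Emit:
apply_moves([
  {"x":0,"y":0,"z":-0.3,"twist":0,"gripper":6.0},
  {"x":0,"y":0,"z":0,"twist":0,"gripper":4},
  {"x":0,"y":0,"z":0,"twist":0,"gripper":3.2},
  {"x":0,"y":0,"z":0,"twist":0,"gripper":2.9},
  {"x":0,"y":0,"z":0,"twist":0,"gripper":2.9},
])

```text
time: 13.95
tcp_pos: [509.6, -375.1, 88.2]
tool_rot: [2.598, 1.571, 0.037]
wrist_force: [0.4, -0.1, -0.9]
grip_width: 29.1
```

Run:
```python
from h import *
q,phi=st()
im=optics.read_camera('scene'); cv2.imwrite('pics/scenek.png',im[:,:,::-1])
a=cv2.imread('pics/scenek.png')[190:280,80:197]; cv2.imwrite('pics/k1.png',cv2.resize(a,(780,600),interpolation=cv2.INTER_CUBIC))
```

```text
t 13.95 tcp [ 509.6 -375.1   88.2] phi -56.76 xax [ 0.  0. -1.] F [ 0.38 -0.07 -0.86] w 29.1 j [-0.39  0.49  0.09 -0.   -1.17  2.54]
```

View pics/k1.png

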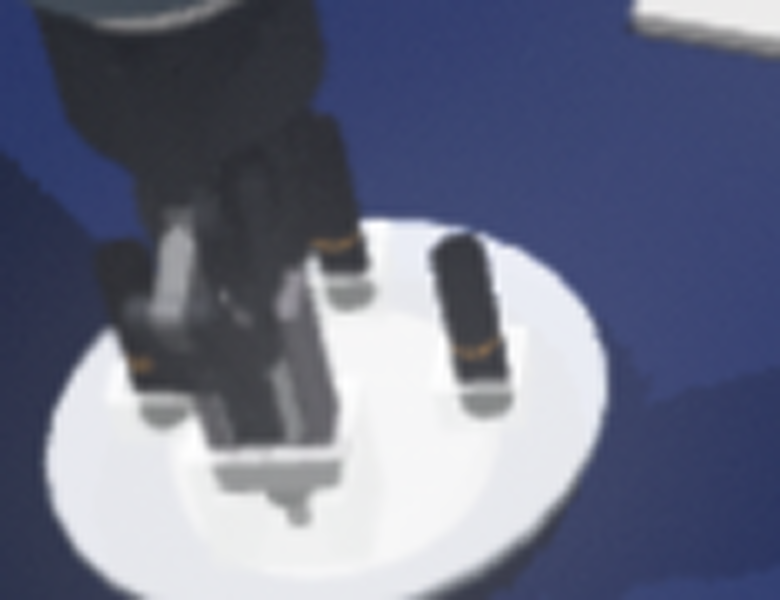

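Emit:
apply_moves([
  {"x":0,"y":0,"z":0,"twist":0,"gripper":2.6},
  {"x":0,"y":0,"z":0,"twist":0,"gripper":2.4},
  {"x":0,"y":0,"z":0,"twist":0,"gripper":2.2},
])

```text
time: 14.3
tcp_pos: [509.0, -374.6, 87.8]
tool_rot: [-1.228, 1.569, 2.494]
wrist_force: [-1.7, 2.8, -0.2]
grip_width: 23.4
```

Emit:
apply_moves([
  {"x":0,"y":0,"z":0,"twist":0,"gripper":1.6},
  {"x":0,"y":0,"z":0,"twist":0,"gripper":1.6},
  {"x":0,"y":0,"z":0,"twist":0,"gripper":1.6},
])

```text
time: 14.6
tcp_pos: [509.1, -374.6, 87.8]
tool_rot: [-1.193, 1.569, 2.529]
wrist_force: [-3.7, 2.9, -0.1]
grip_width: 23.3
```

Emit:
apply_moves([
  {"x":-0.5,"y":0,"z":0,"twist":0,"gripper":1.6},
  {"x":-1,"y":0,"z":0,"twist":0,"gripper":1.6},
  {"x":-1.5,"y":0,"z":0,"twist":0,"gripper":1.6},
  {"x":-2,"y":0,"z":0,"twist":0,"gripper":1.6},
  {"x":-2,"y":0,"z":0,"twist":0,"gripper":1.6},
  {"x":-2,"y":0,"z":0,"twist":0,"gripper":1.6},
  {"x":-2,"y":0,"z":0,"twist":0,"gripper":1.6},
  {"x":0,"y":0,"z":0,"twist":0,"gripper":1.6},
])

```text
time: 15.4
tcp_pos: [511.6, -376.9, 203.2]
tool_rot: [1.946, 1.561, -0.616]
wrist_force: [1.4, -0.5, -0.8]
grip_width: 23.5
```

Run:
```python
from h import *
q,phi=st()
p=q['tcp_pos']; d=np.array([465.6,-10.5,150])-p; print(d,tomove(*d,phi))
im=optics.read_camera('scene'); cv2.imwrite('pics/scenel.png',im[:,:,::-1])
a=cv2.imread('pics/scenel.png')[150:280,50:219]; cv2.imwrite('pics/l1.png',cv2.resize(a,(780,600),interpolation=cv2.INTER_CUBIC))
```

```text
t 15.4 tcp [ 511.6 -376.9  203.2] phi -56.75 xax [ 0.008 -0.006 -1.   ] F [ 1.44 -0.48 -0.81] w 23.5 j [-0.39  0.43  0.28  0.   -1.42  2.54]
[-46.01976792 366.35291603 -53.17321681] {'x': np.float64(5.317321680759503), 'y': np.float64(-33.16061941906852), 'z': np.float64(-16.23872227130048)}
```

View pics/l1.png

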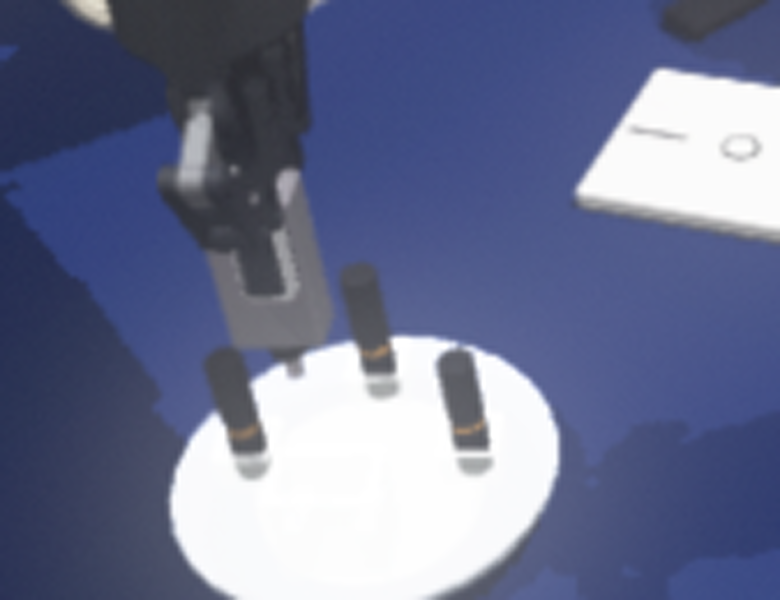

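Emit:
apply_moves([
  {"x":0,"y":-1.5,"z":-0.7,"twist":0,"gripper":1.6},
  {"x":0,"y":-3,"z":-1.5,"twist":0,"gripper":1.6},
  {"x":0,"y":-3.8,"z":-1.9,"twist":0,"gripper":1.6},
  {"x":0,"y":-3.8,"z":-1.9,"twist":0,"gripper":1.6},
  {"x":0,"y":-3.8,"z":-1.9,"twist":0,"gripper":1.6},
  {"x":0,"y":-3.8,"z":-1.9,"twist":0,"gripper":1.6},
  {"x":0,"y":-3.8,"z":-1.9,"twist":0,"gripper":1.6},
  {"x":0,"y":-3.8,"z":-1.9,"twist":0,"gripper":1.6},
])

```text
time: 16.25
tcp_pos: [473.2, -70.7, 197.7]
tool_rot: [2.688, 1.571, 0.126]
wrist_force: [1.4, 0.9, -0.9]
grip_width: 23.0
```

Emit:
apply_moves([
  {"x":0.5,"y":-3,"z":-1.4,"twist":0,"gripper":1.6},
  {"x":1,"y":-2,"z":-0.8,"twist":0,"gripper":1.6},
  {"x":1.5,"y":-0.8,"z":-0.3,"twist":0.1,"gripper":1.6},
  {"x":1,"y":0,"z":0,"twist":0.1,"gripper":1.6},
  {"x":0,"y":0,"z":0,"twist":0.1,"gripper":1.6},
  {"x":0,"y":0,"z":0,"twist":0,"gripper":1.6},
  {"x":0,"y":0,"z":0,"twist":0,"gripper":1.6},
])

```text
time: 16.95
tcp_pos: [462.9, -10.0, 158.0]
tool_rot: [2.717, 1.57, -0.142]
wrist_force: [-0.6, -0.3, -0.7]
grip_width: 23.2
```

Run:
```python
from h import *
q,phi=st()
p=q['tcp_pos']; d=np.array([465.6,-10.5,90])-p; print(d,tomove(*d,phi))
im=optics.read_camera('scene'); cv2.imwrite('pics/scenem.png',im[:,:,::-1])
a=cv2.imread('pics/scenem.png')[110:210,150:280]; cv2.imwrite('pics/m1.png',cv2.resize(a,(780,600),interpolation=cv2.INTER_CUBIC))
```

```text
t 16.95 tcp [462.9 -10.  158. ] phi -73.8 xax [ 0. -0. -1.] F [-0.57 -0.33 -0.66] w 23.2 j [ 0.32  0.12 -0.25  0.   -1.2   1.54]
[  2.69513209  -0.46495058 -68.04120786] {'x': np.float64(6.804120785559223), 'y': np.float64(0.11984534962278956), 'z': np.float64(-0.24583785838497776)}
```

View pics/m1.png

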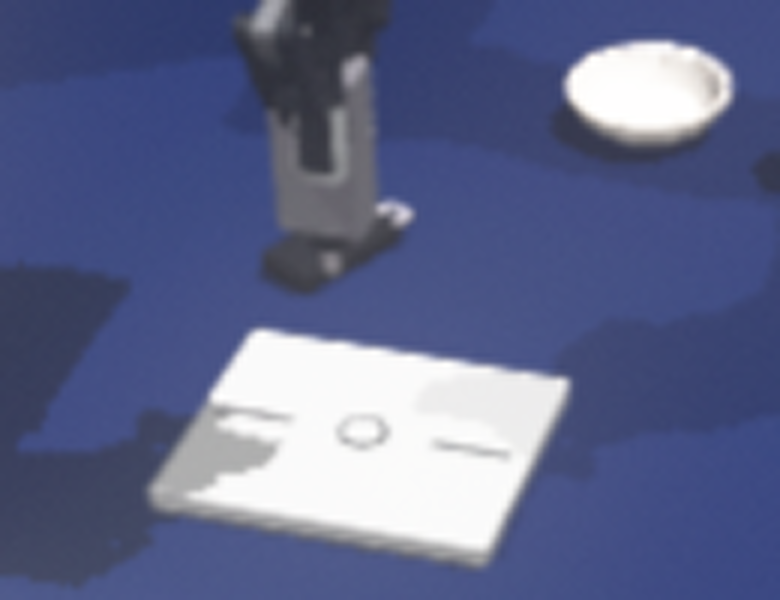

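Emit:
apply_moves([
  {"x":1.5,"y":0.1,"z":-0.25,"twist":0,"gripper":1.6},
  {"x":2.5,"y":0,"z":0,"twist":0,"gripper":1.6},
  {"x":2.3,"y":0,"z":0,"twist":0,"gripper":1.6},
  {"x":1,"y":0,"z":0,"twist":0,"gripper":1.6},
  {"x":0.3,"y":0,"z":0,"twist":0,"gripper":1.6},
  {"x":0,"y":0,"z":0,"twist":0,"gripper":1.6},
  {"x":0,"y":0,"z":0,"twist":0,"gripper":1.6},
  {"x":0,"y":0,"z":0,"twist":0,"gripper":1.6},
])

```text
time: 17.8
tcp_pos: [466.2, -10.1, 83.1]
tool_rot: [3.072, 1.569, 0.211]
wrist_force: [0.0, -0.8, -1.4]
grip_width: 23.5
```

Run:
```python
from h import *
q,phi=st()
for c in('scene','top'):
    im=optics.read_camera(c); cv2.imwrite(f'pics/{c}n.png',im[:,:,::-1])
a=cv2.imread('pics/scenen.png')[130:210,155:259]; cv2.imwrite('pics/n1.png',cv2.resize(a,(780,600),interpolation=cv2.INTER_CUBIC))
cv2.imwrite('pics/n2.png',cv2.resize(cv2.imread('pics/topn.png')[190:280,205:322],(780,600),interpolation=cv2.INTER_CUBIC))
n=q['tcp_pos']-[0,0,57.8]; print(n,(S.proj([n,[*n[:2],12],[465.6,-10.5,12]])-[154.5,129.5])*7.5)
```

```text
t 17.8 tcp [466.2 -10.1  83.1] phi -73.93 xax [ 0.002  0.    -1.   ] F [ 0.03 -0.84 -1.43] w 23.5 j [ 0.32  0.19 -0.37  0.   -1.01  1.54]
[466.23771179 -10.08548179  25.28422137] [[413.2419136  365.30682013]
 [415.53378582 394.14964232]
 [413.47257508 394.18218496]]
```

View pics/n1.png

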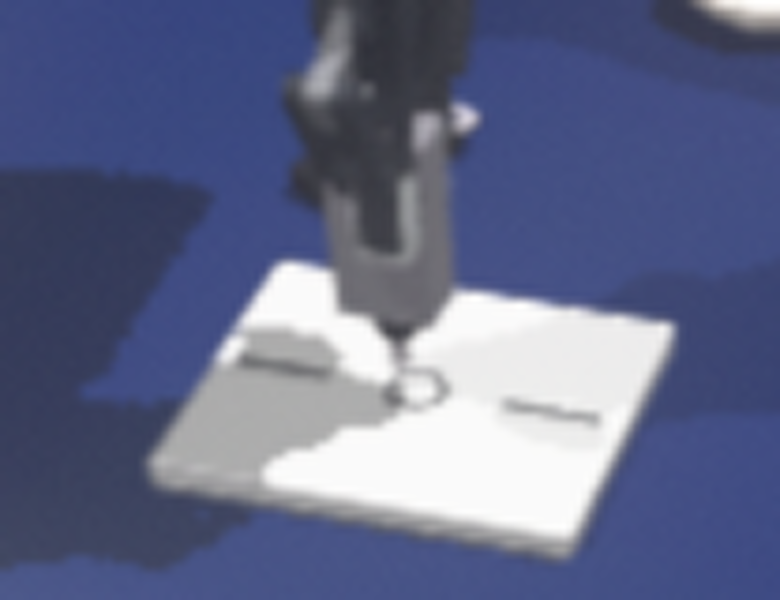

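View pics/n2.png

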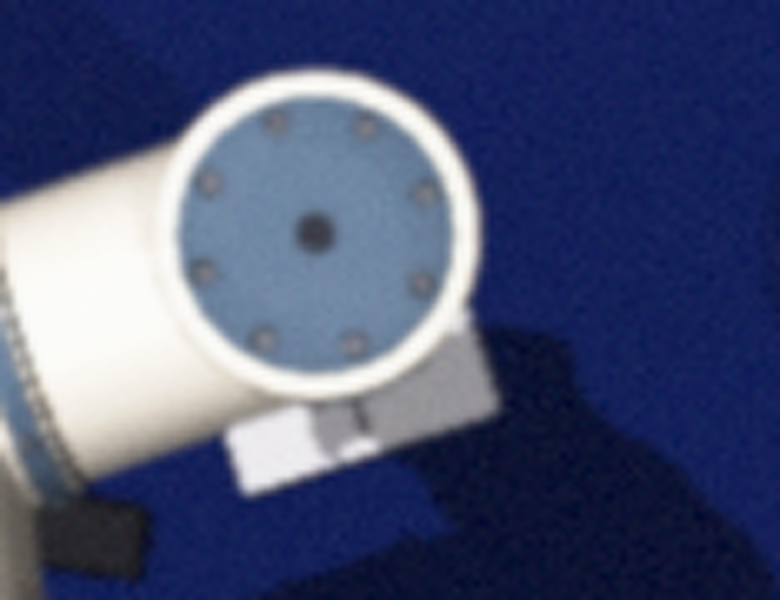

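Run:
```python
from h import *
b=np.array([465.6,-10.5,12]); J=np.array([(S.proj(b+e)-S.proj(b))[0]*7.5 for e in np.eye(3)]).T; print(J)
for px in ([13,-2],[13,0],[11,-3]):
    d=np.linalg.solve(J[:,:2],px); print(px,d,tomove(*d,0,np.radians(-73.93)))
a=cv2.imread('pics/scenen.png')[165:190,195:230]; cv2.imwrite('pics/n3.png',cv2.resize(a,(770,550),interpolation=cv2.INTER_CUBIC))
```

```text
[[ 2.19006686  1.60357887 -0.17266808]
 [ 0.86055042 -1.40119939 -2.1579229 ]]
[13, -2] [3.37368198 3.49930458] {'x': 0.0, 'y': np.float64(-0.24286923949235822), 'z': np.float64(-0.4210500677891983)}
[13, 0] [4.09460531 2.51471299] {'x': 0.0, 'y': np.float64(-0.12830145788785993), 'z': np.float64(-0.46307070340560574)}
[11, -3] [2.38328105 3.60472146] {'x': 0.0, 'y': np.float64(-0.28041444446570585), 'z': np.float64(-0.32879810330320913)}
```

View pics/n3.png

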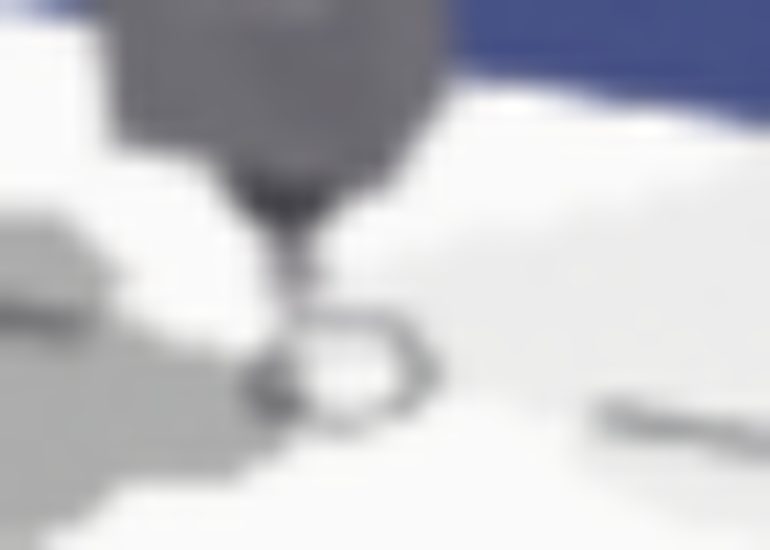

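Emit:
apply_moves([
  {"x":0.3,"y":-0.13,"z":-0.45,"twist":0,"gripper":1.6},
  {"x":0.5,"y":0,"z":0,"twist":0,"gripper":1.6},
  {"x":0,"y":0,"z":0,"twist":0,"gripper":1.6},
  {"x":0,"y":0,"z":0,"twist":0,"gripper":1.6},
])

```text
time: 18.3
tcp_pos: [469.2, -7.8, 73.8]
tool_rot: [0.071, 1.57, -2.791]
wrist_force: [0.1, -0.3, -0.8]
grip_width: 23.5
```

Run:
```python
from h import *
q,phi=st()
im=optics.read_camera('scene'); cv2.imwrite('pics/sceneo.png',im[:,:,::-1])
a=cv2.imread('pics/sceneo.png')[165:190,195:230]; cv2.imwrite('pics/o3.png',cv2.resize(a,(770,550),interpolation=cv2.INTER_CUBIC))
```

```text
t 18.3 tcp [469.2  -7.8  73.8] phi -73.94 xax [-0.001 -0.    -1.   ] F [ 0.07 -0.3  -0.75] w 23.5 j [ 0.32  0.21 -0.37  0.   -0.99  1.53]
```

View pics/o3.png

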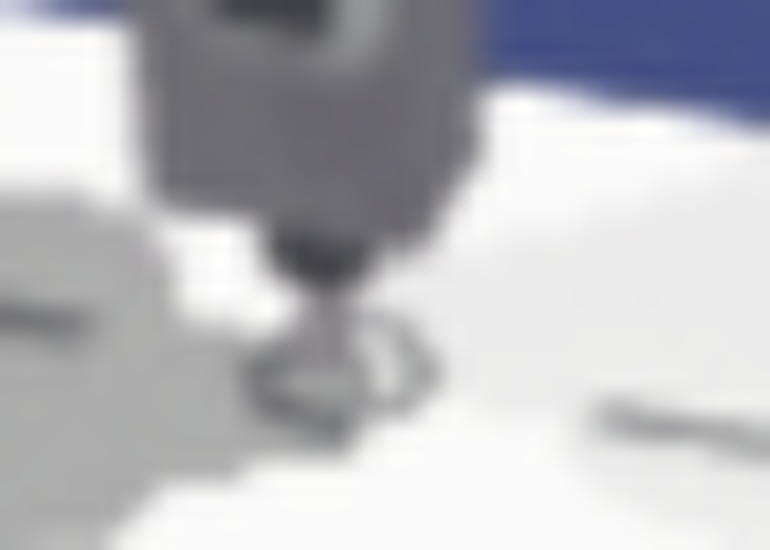

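Emit:
apply_moves([
  {"x":0.2,"y":0,"z":0,"twist":0,"gripper":1.6},
  {"x":0.1,"y":0,"z":0,"twist":0,"gripper":1.6},
  {"x":0,"y":0,"z":0,"twist":0,"gripper":1.6},
  {"x":0,"y":0,"z":0,"twist":0,"gripper":1.6},
])

```text
time: 18.75
tcp_pos: [469.4, -7.8, 71.1]
tool_rot: [1.167, 1.571, -1.694]
wrist_force: [-0.2, -0.3, -0.5]
grip_width: 23.2
```

Run:
```python
from h import *
q,phi=st()
im=optics.read_camera('scene'); cv2.imwrite('pics/scenep.png',im[:,:,::-1])
a=cv2.imread('pics/scenep.png')[165:190,195:230]; cv2.imwrite('pics/p3.png',cv2.resize(a,(770,550),interpolation=cv2.INTER_CUBIC))
```

```text
t 18.75 tcp [469.4  -7.8  71.1] phi -73.94 xax [-0. -0. -1.] F [-0.16 -0.3  -0.46] w 23.2 j [ 0.32  0.21 -0.38  0.   -0.98  1.53]
```

View pics/p3.png

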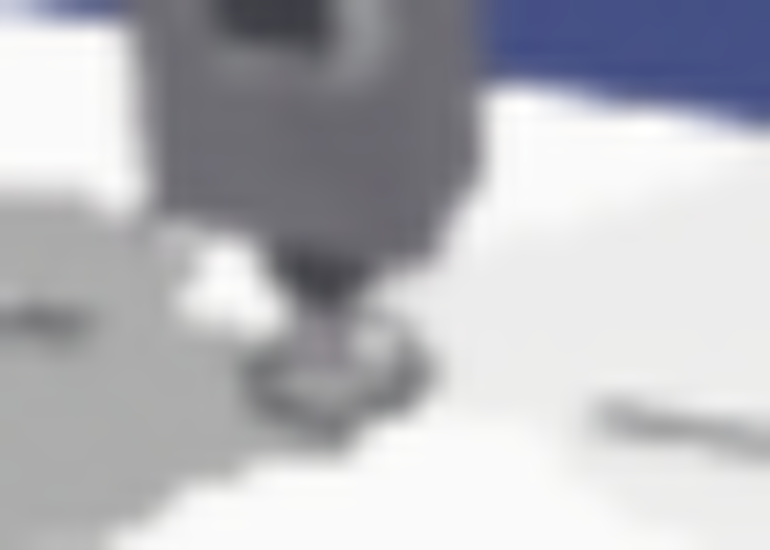

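Emit:
apply_moves([
  {"x":-0.1,"y":0.12,"z":-0.17,"twist":0,"gripper":1.6},
  {"x":0,"y":0,"z":0,"twist":0,"gripper":1.6},
  {"x":0.1,"y":0,"z":0,"twist":0,"gripper":1.6},
  {"x":0,"y":0,"z":0,"twist":0,"gripper":1.6},
])

```text
time: 19.2
tcp_pos: [471.3, -8.5, 70.9]
tool_rot: [-0.27, 1.571, -3.131]
wrist_force: [-0.2, 0.9, -1.1]
grip_width: 23.5
```

Run:
```python
from h import *
q,phi=st()
ims=[optics.read_camera('scene').astype(float) for _ in range(4)]
im=np.mean(ims,0).astype(np.uint8); cv2.imwrite('pics/sceneq.png',im[:,:,::-1])
a=im[165:190,195:230,::-1]; cv2.imwrite('pics/q3.png',cv2.resize(a,(770,550),interpolation=cv2.INTER_CUBIC))
```

```text
t 19.2 tcp [471.3  -8.5  70.9] phi -73.95 xax [-0. -0. -1.] F [-0.2   0.88 -1.08] w 23.5 j [ 0.32  0.22 -0.37 -0.   -0.98  1.54]
```

View pics/q3.png

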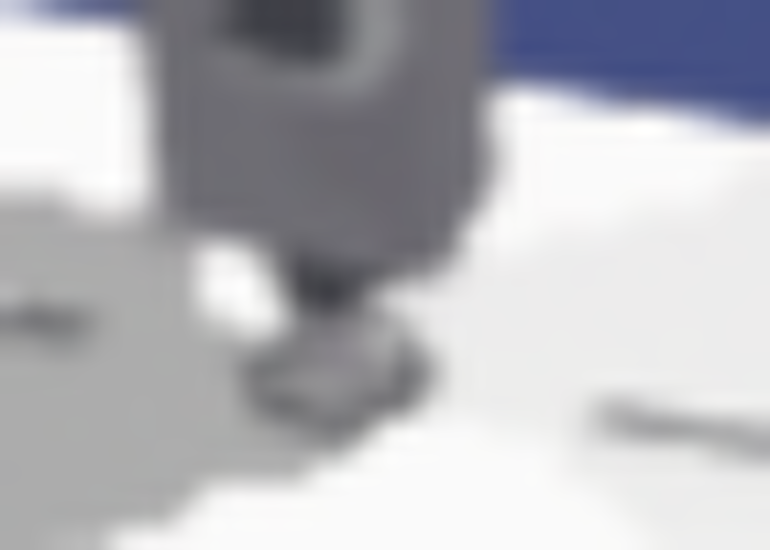

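Run:
```python
from h import *
ph=np.radians(-73.95); y=np.array([np.cos(ph),np.sin(ph),0]); w=np.array([-y[1],y[0],0])
f=lambda P:((S.proj(P)-[194.5,164.5])*22).round().tolist()
im=cv2.imread('pics/sceneq.png'); big=cv2.resize(im[165:190,195:230],(770,550),interpolation=cv2.INTER_CUBIC)
def draw(o,col):
    g=lambda P:np.array(f(P),int)
    b=[o+s*12*y+t*20*w for s,t in((1,-1),(1,1),(-1,1),(-1,-1))]
    cv2.polylines(big,[g(b)],True,col,1)
    for q in b: cv2.polylines(big,[g([q,q+[0,0,30]])],False,col,1)
    for rad,z in((8,0),(8,-10),(4,-10),(4,-24)):
        cv2.polylines(big,[g([o+[rad*np.cos(a),rad*np.sin(a),z] for a in np.linspace(0,6.3,30)])],True,col,1)
rc=np.array([464.86,-7.76]); print(f([[*rc,12]]))
for rad in(9,12): cv2.polylines(big,[np.array(f([[rc[0]+rad*np.cos(a),rc[1]+rad*np.sin(a),12] for a in np.linspace(0,6.3,40)]),int)],True,(0,200,0),1)
draw(np.array([*rc,70.9-33.8]),(0,0,255))
cv2.imwrite('pics/q4.png',big)
```

```text
[[341.0, 373.0]]
```

View pics/q4.png

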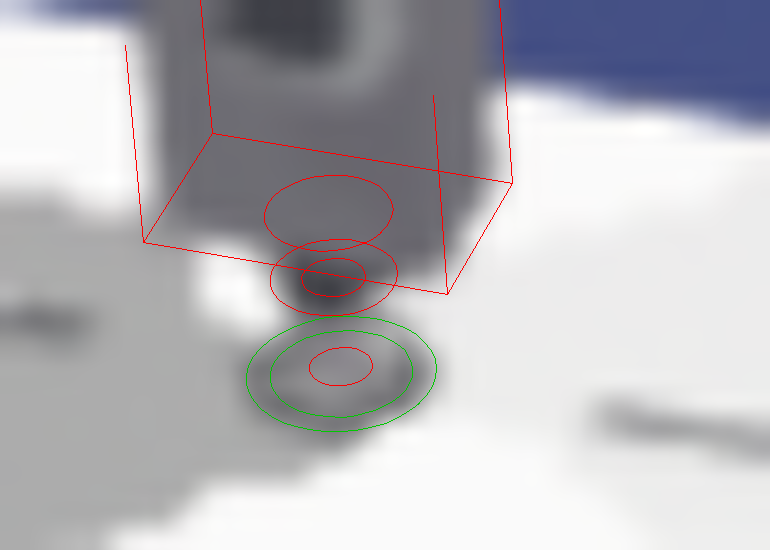

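Emit:
apply_moves([
  {"x":0,"y":0.06,"z":-0.03,"twist":0,"gripper":1.6},
  {"x":0.1,"y":0,"z":0,"twist":0,"gripper":1.6},
  {"x":0.1,"y":0,"z":0,"twist":0,"gripper":1.6},
  {"x":0.1,"y":0,"z":0,"twist":0,"gripper":1.6},
  {"x":0.1,"y":0,"z":0,"twist":0,"gripper":1.6},
  {"x":0,"y":0,"z":0,"twist":0,"gripper":1.6},
  {"x":0,"y":0,"z":0,"twist":0,"gripper":1.6},
])

```text
time: 20.1
tcp_pos: [472.0, -8.9, 67.2]
tool_rot: [2.769, 1.571, -0.092]
wrist_force: [0.5, 0.8, 0.1]
grip_width: 23.8
```

Emit:
apply_moves([
  {"x":0.1,"y":0,"z":0,"twist":0,"gripper":1.6},
  {"x":0.1,"y":0,"z":0,"twist":0,"gripper":1.6},
  {"x":0.1,"y":0,"z":0,"twist":0,"gripper":1.6},
  {"x":0.1,"y":0,"z":0,"twist":0,"gripper":1.6},
  {"x":0,"y":0,"z":0,"twist":0,"gripper":1.6},
  {"x":0,"y":0,"z":0,"twist":0,"gripper":1.6},
])

```text
time: 20.7
tcp_pos: [472.0, -8.9, 63.1]
tool_rot: [2.833, 1.571, -0.028]
wrist_force: [-0.8, 0.0, 1.1]
grip_width: 23.4
```

Run:
```python
from h import *
fs=[]
for i in range(12):
    im=optics.read_camera('scene'); fs.append(r.sense()['wrist_force'])
print(np.mean(fs,0),np.std(fs,0)); q,phi=st()
cv2.imwrite('pics/scener.png',im[:,:,::-1])
a=im[145:190,180:243,::-1]; cv2.imwrite('pics/r3.png',cv2.resize(a,(770,550),interpolation=cv2.INTER_CUBIC))
```

```text
[0.32259866 0.04064038 1.34351631] [0.72721723 0.3903112  0.42964525]
t 21.3 tcp [471.9  -8.9  63.1] phi -73.95 xax [ 0.  0. -1.] F [ 1.48 -0.07  0.89] w 23.2 j [ 0.31  0.23 -0.38  0.   -0.96  1.54]
```

View pics/r3.png

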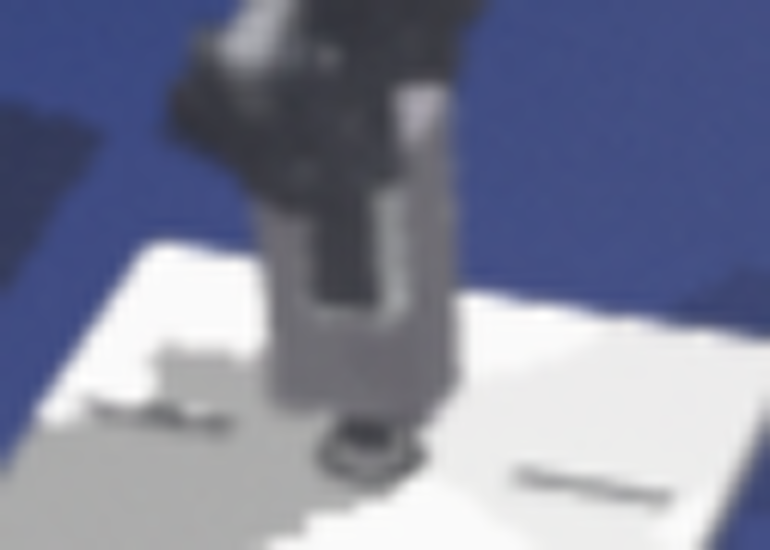

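Run:
```python
from h import *
im=optics.read_camera('top'); cv2.imwrite('pics/tops.png',im[:,:,::-1])
sc=optics.read_camera('scene')
B={}
for t in("tealight","dish","compact"):
    for c in('top','scene'):
        d=nets.recognise(t,c); B[t,c]=d[0]['bbox'] if d else None; print(t,c,[(round(e['score'],2),np.round(e['bbox']).tolist()) for e in d[:2]])
a=im[155:275,100:220,::-1]; b=sc[100:170,230:350,::-1]
cv2.imwrite('pics/s3.png',np.hstack([cv2.resize(a,(400,400),interpolation=cv2.INTER_CUBIC),cv2.resize(b,(400,400),interpolation=cv2.INTER_CUBIC)]))
for c in('top','scene'):
    for t,x0,h,rad in(("tealight",[540,332],60,27),("dish",[421,316],22,45),("compact",[659,350],14,35)):
        if B[t,c] is not None: print(t,c,fitcyl(x0,0,h,rad,*( (B[t,c],None) if c=='top' else (None,B[t,c]))))
```

```text
tealight top [(0.71, [137.0, 206.0, 157.0, 225.0])]
tealight scene [(0.83, [285.0, 120.0, 300.0, 142.0]), (0.41, [199.0, 154.0, 221.0, 182.0])]
dish top [(0.6, [138.0, 242.0, 148.0, 262.0]), (0.49, [134.0, 170.0, 152.0, 190.0])]
dish scene [(0.62, [241.0, 117.0, 269.0, 132.0])]
compact top [(0.74, [134.0, 167.0, 155.0, 192.0])]
compact scene []
tealight top (array([532.3, 330.4]), array([-1.1,  0.7,  1.1, -0.7]))
dish top (array([417.7, 345.2]), array([-9.7, -4.3,  9.9,  4.1]))
compact top (array([656.7, 349.4]), array([-0.7,  1.7,  0.7, -1.7]))
tealight scene (array([545.6, 325. ]), array([-1.1, -1.7,  1.1,  1.5]))
dish scene (array([405.6, 327.6]), array([ 0.3, -2.2, -0.3,  2. ]))
```

View pics/s3.png

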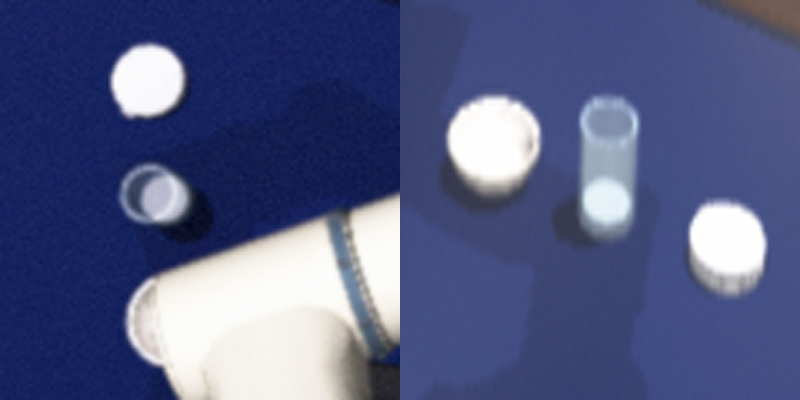

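Run:
```python
from h import *
im=cv2.imread('pics/toph.png')
cv2.imwrite('pics/u.png',cv2.resize(im[160:270,100:210],(600,600),interpolation=cv2.INTER_CUBIC))
sc=cv2.imread('pics/sceneh.png'); cv2.imwrite('pics/v.png',cv2.resize(sc[105:160,230:350],(780,358),interpolation=cv2.INTER_CUBIC))
k=600/110;f=lambda C,P,o,s:((C.proj(P)-o)*s).astype(int)
u=cv2.imread('pics/u.png');v=cv2.imread('pics/v.png')
a=np.linspace(0,6.3,50)
for x,y,rad,z in((540,332.5,27,0),(540,332.5,27,60),(421.5,315.5,45,22),(658.5,349.5,35,14)):
    P=np.c_[x+rad*np.cos(a),y+rad*np.sin(a),0*a+z]
    cv2.polylines(u,[f(T,P,[99.5,159.5],k)],True,(0,0,255),1); cv2.polylines(v,[f(S,P,[229.5,104.5],6.5)],True,(0,0,255),1)
cv2.imwrite('pics/u.png',u);cv2.imwrite('pics/v.png',v)
```

```text
(no output)
```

View pics/u.png

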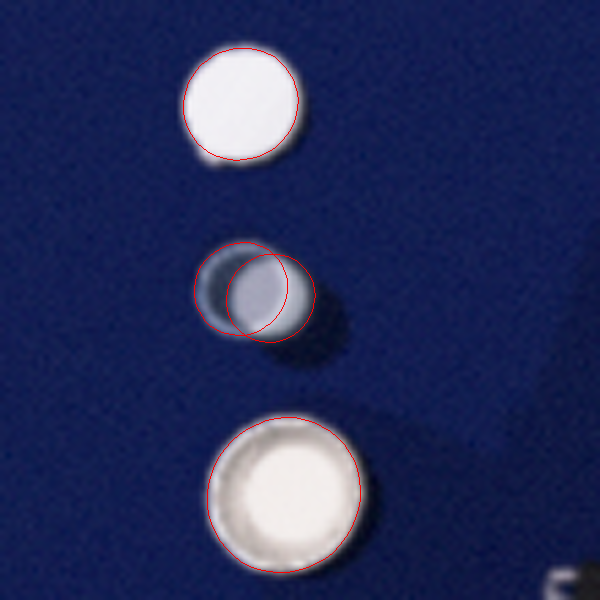

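View pics/v.png

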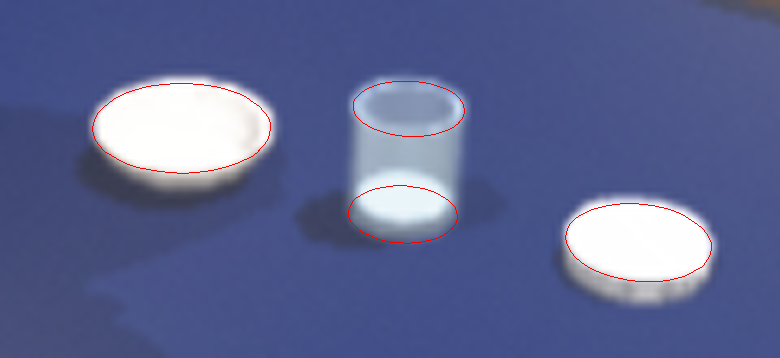

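Run:
```python
from h import *
st(); print(job.hand_in())
```

```text
t 21.7 tcp [471.9  -8.9  63.1] phi -73.94 xax [ 0.  0. -1.] F [ 0.7  -0.17  1.29] w 23.2 j [ 0.31  0.23 -0.38  0.   -0.96  1.54]
the job is handed in; nothing more can be done
None
```

I moved the tealight holder to the credenza and handed in at 21.7 s, still holding the gauge pressed in the ring. The hand-in returned no verdict.

**Tealight holder:** It stands upright and released at about (540, 332), roughly 120 mm from both the dish and the compact and close to their line. Outlines drawn at the measured positions match both cameras. I made that check at 12 s; pictures just before hand-in looked the same, though the arm partly hid the dish in the top view. The dish and compact looked unmoved, and I saw nothing knocked over.

**Gauge:**
- **Position:** The nose is an estimated 0.5 mm from the ring centre in the scene camera. A cross-check from the top camera's measurements gives about 1.4 mm. The top camera could not see the nose because the arm blocked it, so there is no direct view from above.
- **Orientation:** The wide faces are within about 0.3° of the strips, and the tool axis is vertical.
- **Press:** The wrist force rose by about 2.5 N over the hanging value. That agrees with the height calculation of about 7 mm of tip travel, roughly half in. Force noise was about 0.4 N.

**Disagreements:**
- **Ring position:** The two cameras put the ring about 4 mm apart, so I aligned the nose to the ring within the scene picture alone.
- **Network boxes:** Late on, the recognition network gave poor dish and compact boxes because the arm was in the way, and I did not use them.

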